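# Test the cup rinser's valve and hold its cover over the screw holes

## Robot

A 6-joint arm with a two-finger parallel gripper is mounted at the origin on the work surface. World frame = base frame: x ahead of the robot, y to its left, z up, the work surface at z = 0. Lengths are in m, angles in rad, forces in N, time in s.
With the tool pointing down it reaches from about 0.3 to 0.775 m from the base axis. Payload 14.6 kg.
Tool frame: the origin (TCP) lies on the centre line of the jaws, within the pads' length; the fingertips stand 25 mm ahead of it and the grasp point (between the pads) lies 6 mm ahead of it; z points along the fingers, x is the direction in which the jaws open and shut, and the axes are right-handed (so a half turn about z gives the same grasp; the last joint's range is limited). The gripper opens to 94 mm and grips with 3 to 60 N. Pads are 16 mm wide; open, the fingers measure 119 mm over their backs; the gripper's body (75 mm by 177 mm) begins 78 mm behind the grasp point.
Start: joints at [1.088, 0.3, 1.521, -0, 1.321, -0.067], TCP at [0.222, 0.503, 0.23] pointing down, gripper open.
Joint ranges: [-3.03, 3.03], [-0.79, 2.21], [0.23, 2.52], [-1.04, 4.18], [0, 3.07], [-2.55, 2.55]. Speed limits (rad/s): [2.22, 2.22, 2.57, 3.14, 3.14, 3.14].

## Interface

Orientations are given as a 3x3 rotation matrix whose columns are the frame's x, y, z axes.
In Python, from cell import arm, read_camera, camera_info, close_job, finder gives the robot as it stands.
- The arm moves only by the tool send_rows, never from a script. Its argument "targets" is one flat list of numbers, 7 for each row, row after row: the opening in per cent of the stroke, from 0 (shut) to 100 (fully open), then the shift along the tool's x, y, z in cm, then the turn, a rotation vector about the tool's x, y, z in rad. A call has 1 to 12 rows; each row shifts and turns the commanded pose from where the row before left it, along the tool's axes as they then stand; what a row does not reach is not made up. A row lasts 1/12 s, in which the tool goes at most 41.7 mm and 7.16 degrees, less where a joint would pass 70% of its speed; a pose out of reach is approached as far as the arm can. A call is refused whole if a number of a shift passes 4.17 or a number of a turn 0.125, either way. A call with a gripper value outside its range is refused whole. The fingers move at their own pace and stop on an object; the grip force is fixed at half the most. Time passes only in rows, so rows that do not move let the fingers close. It gives the time, the measured TCP pose, the force and the opening at its end, in the units of the state.
- arm.sense(): the state, without advancing time (a new reading comes with each control period).
- read_camera(name): name is "scene" or "top" or "wrist"; returns the picture (384x512x3 uint8, red, green, blue); there is no depth.
- camera_info(name): a dict with "fx", "fy", "cx", "cy" (pixels), "view" (4x4, takes a point from world to camera coordinates); the wrist camera has in their place "hand_eye" (4x4, takes a point from camera to tool coordinates, whose origin is the TCP and whose axes are the tool frame's). Camera axes: x right, y up, looking along -z (the intrinsics and any distortion apply to the point x, -y, -z); pixel columns grow to the right and rows downward; lengths in m; the calibration is good to about 2 mm. A picture is of the moment at which its call begins: read the wrist's pose just before it. camera_info takes no time and is no camera call.
- close_job(): hands the job in, once; it reports no verdict.
Trained networks look in the newest picture that a camera, given by its name, has taken for a name from the list of things; names that differ only in an ending like _2 or _b are one class to them, and where a whole thing is asked for, a point or a joint stands for the part that bears it (a point fixed in the world has none). Each returns a list of dicts, best first, with "p" (0 to 1); they miss things now and then, are a little off and sometimes report something else, mostly with a low value. They report only what shows in the picture. A call takes as long as a camera call. They do not tell look-alikes from the thing itself.
- finder.boxes_of(camera, name): "box" ([left, top, right, bottom] in pixels, round what is visible of it).
- finder.landmark_of(camera, name): "at" ([column, row] in pixels: a listed point, or the origin of a listed thing).
The state is a dict: "time_s": time; "joint_positions": joint angles; "qvel": joint speeds; "joint_torque": joint torques, N m; "position": TCP position; "eef_rot": TCP orientation; "contact_force": force on the tool from outside, world axes, zero at the start; "wrist_torque": the same for the moment, N m; "finger_gap": opening from 0.0 (shut) to 1.0 (fully open).
Only numpy, scipy, OpenCV 4.12 (cv2) and the standard library are available. Lean on these libraries where they do the work, as an engineer would, in place of code of your own. Each camera call takes 0.05 s, during which the arm holds its last target.

## Task

Finish servicing the studio's cup rinser: take the blue cup from the drying board and, keeping it rim-down, press it onto the rinser's sprung pad until the pad is fully down for a moment, then set it back rim-down on the board and let go. Then pick up the yellow cover plate by its handle and hold it level and still, about a centimetre above the dark flange around the service opening, with its four corner holes lined up over the flange's four threaded holes (either way round), so a colleague can start the screws. Finish while still holding it there, not resting on anything, and leave everything else where it is.

Things in the scene. Friction and masses are not known exactly. Their poses are not given: they have to be found in the camera images.
- cup: blue glazed cup without handle, standing rim-down; straight outside, 64 dia x 95 tall, 4 wall, about 0.2 to 0.4 kg. Origin: centre of the rim plane (its lowest point as it stands); z runs up to the foot, which is on top. Grip it across its outside, e.g. 70 above the rim.
- board: fixed wooden drying board, 330 along its x, 150 along its y, 18 thick; origin centre of its underside. Three cups stand on it in a row along x, about 105 apart, in any order; approach with the fingers closing along the board's y.
- rinser: fixed white cup rinser on the table, 220 (x) x 330 (y), deck 70 high; sprung pad on its +y half, service opening with dark flange on its -y half; origin centre of its underside, z up.
- pad_top (a point): centre of the top of the round grey sprung pad (90 dia) with blue ribs; about 91 above the table when up; it sinks 12 straight down. The pad is wider than the cup's rim.
- valve (a joint): pad travel in m: 0 up, 0.012 fully down. Spring: about 4 N to start, about 9 N fully down, then a hard stop. It returns by itself.
- seat (a point): centre of the flange's top face, 78 above the table; axes as the rinser's. The flange is 170 (x) x 130 (y), dark steel, with a 100 x 60 opening and four 6 dia threaded holes with brass collars 13 dia.
- thread0 (a point): mouth of threaded hole 0 in the flange top, +65 x, +45 y from seat
- thread1 (a point): mouth of threaded hole 1 in the flange top, -65 x, +45 y from seat
- thread2 (a point): mouth of threaded hole 2 in the flange top, -65 x, -45 y from seat
- thread3 (a point): mouth of threaded hole 3 in the flange top, +65 x, -45 y from seat
- cover: yellow metal cover plate lying on the table, 170 (x) x 130 (y) x 4 thick, about 0.3 to 0.45 kg, with four 14 dia corner holes and a dark pull handle on top: a bar along x through the centre, 100 long, 14 wide (y), from 34 to 48 above the plate's underside, on two feet 44 either side of the centre. Origin: centre of the underside, z up.
- hole0 (a point): centre of the cover's corner hole 0 at the underside, +65 x, +45 y from the cover's origin
- hole1 (a point): centre of the cover's corner hole 1 at the underside, -65 x, +45 y from the cover's origin
- hole2 (a point): centre of the cover's corner hole 2 at the underside, -65 x, -45 y from the cover's origin
- hole3 (a point): centre of the cover's corner hole 3 at the underside, +65 x, -45 y from the cover's origin
- bisque_a: cream unglazed bystander cup, same shape as the blue cup, rim-down on the board
- bisque_b: terracotta bystander cup, same shape as the blue cup, rim-down on the board
- jar: green glaze jar with white cap, 60 dia x 85 tall, bystander, origin centre of underside
- tape: roll of beige tape lying flat, 90 outer dia x 24 tall, bystander, origin centre of underside
- screw_dish: low black dish 84 dia x 12 tall with the cover's screws in it, bystander
- brush: glaze brush lying on the table, bystander
Not all that is in view belongs to the job. What is meant by the cup is not turquoise, and is the smaller of those in its own colour.

How it is judged:
By the outcome, as a careful person would: the job done as asked, in the order asked, and still so for the second after the job is handed in, while the arm keeps its last pose, push and grip.
It also fails if it takes over 61 s, if anything falls off the work surface, if the arm or the gripper's body presses on something with over 40 N, if the wrist force passes 120 N, or if a joint passes its speed limit or range.

## Working session

There is one attempt and no reset: what is moved stays moved. The work goes in short steps, Python scripts to look and compute and a tool call to move; the robot and the scene stay as the last step left them, time stands still between calls to the robot, and variables do not carry over. Pictures are saved under pics/ and viewed, and the job is handed in when it is done.

Besides the shell and the picture viewer there is one more tool, called after "Request:" as name(argument=value, ...) on one line, values as JSON. send_rows: Moves the arm, as the interface text tells. Its arguments: {"type":"object","properties":{"targets":{"type":"array","items":{"type":"number"}}},"required":["targets"]}

```bash
ls; mkdir -p pics
python3 - <<'E'
from cell import arm, read_camera, camera_info, finder
import cv2
for n in ["scene","top","wrist"]:
    s=arm.sense(); im=read_camera(n); cv2.imwrite(f"pics/{n}0.png",cv2.cvtColor(im,cv2.COLOR_RGB2BGR))
    print(n,camera_info(n))
print(arm.sense())
E
```

```text
pics
scene {'fx': 466.72722736570773, 'fy': 466.72722736570773, 'cx': 256.3034067974737, 'cy': 186.91381484716885, 'view': array([[-7.08064629e-01,  7.06145846e-01, -1.58924601e-03,
         3.72234054e-01],
       [-5.78426113e-01, -5.78703953e-01,  5.74913009e-01,
         2.15078477e-01],
       [ 4.05052730e-01,  4.07994827e-01,  8.18212996e-01,
        -1.68543565e+00],
       [ 0.00000000e+00,  0.00000000e+00,  0.00000000e+00,
         1.00000000e+00]])}
top {'fx': 479.46053622420317, 'fy': 479.46053622420317, 'cx': 250.98270177786898, 'cy': 185.88244037548392, 'view': array([[ 0.0213841 , -0.99971047,  0.01103174, -0.04188675],
       [ 0.98210447,  0.02307013,  0.18691863, -0.50007847],
       [-0.18711901,  0.00683723,  0.98231346, -1.70411196],
       [ 0.        ,  0.        ,  0.        ,  1.        ]])}
wrist {'fx': 287.33995424240527, 'fy': 287.33995424240527, 'cx': 258.22541475541504, 'cy': 189.10417938694113, 'hand_eye': array([[ 9.99998088e-01,  1.25518931e-03, -1.49956225e-03,
         1.00513998e-03],
       [ 8.07180351e-04, -9.63386788e-01, -2.68114241e-01,
     
[... 295 characters left out ...]
595e-06,
        1.32070821e+00, -6.65927845e-02]), 'qvel': array([ 0.0001447 ,  0.00042777, -0.0018196 ,  0.00146524, -0.001475  ,
        0.00024707]), 'joint_torque': array([-3.14403278e-04, -5.31960475e+01, -3.52821672e+01,  7.07134930e-02,
        2.36670021e-02, -3.25432916e-05]), 'position': array([0.2220717 , 0.50298315, 0.23002491]), 'eef_rot': array([[ 4.03910471e-01,  9.14798432e-01, -4.00133065e-04],
       [ 9.14798099e-01, -4.03910666e-01, -7.82402629e-04],
       [-8.77358711e-04, -5.00203531e-05, -9.99999614e-01]]), 'contact_force': array([ 0.48698949, -0.11413435, -0.2624672 ]), 'wrist_torque': array([ 0.03560916,  0.00973628, -0.03714169]), 'finger_gap': 1.0001369423911244}
```

View pics/scene0.png

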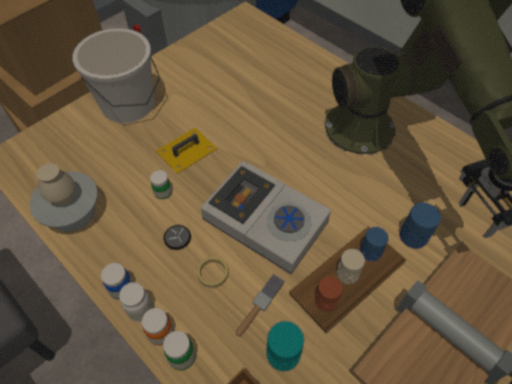

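View pics/top0.png

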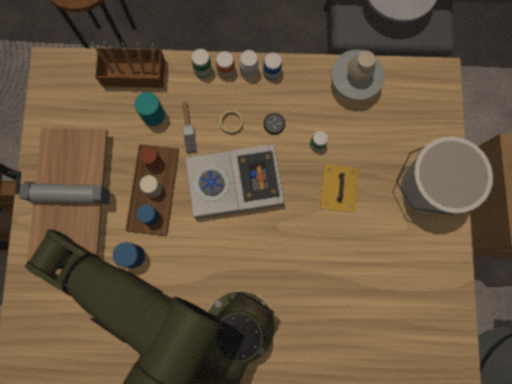

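View pics/wrist0.png

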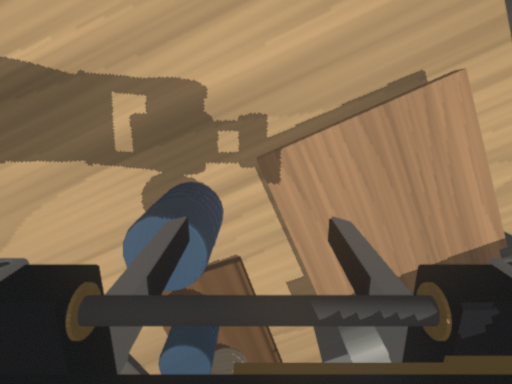

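The scene view shows the small blue cup on the board near (375,243). A larger blue look-alike stands off the board at (419,226), and there is a turquoise one at (284,345). In the top view the cup is at (148,214), the rinser near (235,182) and the cover at (340,188). I'll triangulate next.

```bash
cat > h.py <<'E'
import numpy as np, cv2
from cell import arm, read_camera, camera_info, finder
def cam(n,s=None):
    i=camera_info(n)
    K=(i["fx"],i["fy"],i["cx"],i["cy"])
    if "view" in i: V=np.array(i["view"])
    else:
        T=np.eye(4);T[:3,:3]=s["eef_rot"];T[:3,3]=s["position"]
        V=np.linalg.inv(T@np.array(i["hand_eye"]))
    return K,V
def proj(c,p):
    K,V=c; q=np.atleast_2d(p)@V[:3,:3].T+V[:3,3]
    return np.c_[K[2]+K[0]*q[:,0]/-q[:,2],K[3]-K[1]*q[:,1]/-q[:,2]]
def ray(c,uv):
    K,V=c; d=np.array([(uv[0]-K[2])/K[0],-(uv[1]-K[3])/K[1],-1.])
    return -V[:3,:3].T@V[:3,3],V[:3,:3].T@d
def atz(c,uv,z):
    o,d=ray(c,uv); return o+d*(z-o[2])/d[2]
def tri(obs):
    A=np.zeros((3,3));b=np.zeros(3);L=[]
    for c,uv in obs:
        o,d=ray(c,uv);d=d/np.linalg.norm(d);P=np.eye(3)-np.outer(d,d);A+=P;b+=P@o
    x=np.linalg.solve(A,b)
    return x,[np.round(proj(c,x)[0]-uv,1) for c,uv in obs]
def save(n,im,crop=None,k=1):
    if crop: im=im[crop[1]:crop[3],crop[0]:crop[2]]
    im=cv2.resize(im,None,fx=k,fy=k,interpolation=cv2.INTER_CUBIC)
    cv2.imwrite(f"pics/{n}.png",cv2.cvtColor(im,cv2.COLOR_RGB2BGR))
E
python3 - <<'E'
from h import *
ims={n:read_camera(n) for n in("scene","top")}
for nm in ["cup","board","pad_top","seat","thread0","thread1","thread2","thread3","cover","hole0","hole1","hole2","hole3","rinser"]:
    r={}
    for n in ims:
        L=finder.landmark_of(n,nm)[:4]
        r[n]=L; print(nm,n,[(np.round(l["at"],1).tolist(),round(l["p"],2)) for l in L])
    try: print("   ",tri([(cam(n),np.array(r[n][0]["at"])) for n in r]))
    except Exception as e: print(e)
save("top_r",ims["top"],(125,120,375,240),3.2)
save("scene_r",ims["scene"],(140,110,450,340),2.5)
print(arm.sense()["time_s"])
E
```

```text
cup scene [([281.6, 356.6], 0.74), ([413.4, 237.3], 0.59), ([371.0, 248.3], 0.56), ([194.6, 134.9], 0.21)]
cup top [([130.1, 255.9], 0.77), ([153.5, 114.7], 0.75), ([147.1, 213.8], 0.57), ([245.3, 195.3], 0.56)]
    (array([ 0.45732104,  0.39747203, -0.55333596]), [array([ 60.7, -13.9]), array([ 31.3, -40.1])])
board scene [([347.6, 275.2], 0.78)]
board top [([339.6, 190.5], 0.21)]
    (array([0.48331703, 0.00116287, 0.08938519]), [array([-81.2, -83.7]), array([-97.5,  -2.2])])
pad_top scene [([286.7, 219.9], 0.92)]
pad_top top [([215.5, 183.4], 0.82)]
    (array([0.50236459, 0.1006282 , 0.06286854]), [array([-1. , -0.2]), array([-0.7,  0.4])])
seat scene [([240.5, 190.5], 0.67)]
seat top [([256.2, 174.9], 0.86), ([273.0, 123.8], 0.33)]
    (array([ 0.53548402, -0.05165546,  0.09223651]), [array([1.4, 0.3]), array([ 1. , -0.7])])
thread0 scene [([238.9, 212.2], 0.97), ([240.8, 174.5], 0.76), ([216.2, 200.8], 0.68)]
thread0 top [([267.1, 155.6], 0.94), ([242.2, 160.0], 0.75), ([274.4, 194.7], 0.63), ([245.5, 195.8], 0.62)]
    (array([ 0.59435664, -0.05698167,  0.04895711]), [array([-
[... 1783 characters left out ...]
), ([349.2, 205.6], 0.92), ([351.8, 170.4], 0.92), ([325.7, 200.1], 0.81)]
    (array([ 0.57601204, -0.31871234,  0.00405676]), [array([0.9, 0.2]), array([ 0.7, -0.6])])
hole3 scene [([178.3, 166.4], 0.81), ([209.2, 146.8], 0.81), ([198.4, 133.5], 0.74), ([163.5, 150.6], 0.74)]
hole3 top [([326.9, 170.8], 0.93), ([349.2, 205.6], 0.92), ([351.8, 170.4], 0.92), ([325.7, 200.1], 0.81)]
    (array([ 0.57601204, -0.31871234,  0.00405676]), [array([0.9, 0.2]), array([ 0.7, -0.6])])
rinser scene [([267.9, 220.1], 0.59), ([346.6, 278.7], 0.15)]
rinser top [([236.6, 180.5], 0.7), ([151.8, 189.5], 0.57)]
    (array([0.52164223, 0.03224293, 0.00725134]), [array([-3.4, -0.7]), array([-2.4,  1.6])])
1.65
```

View crops.

View pics/top_r.png

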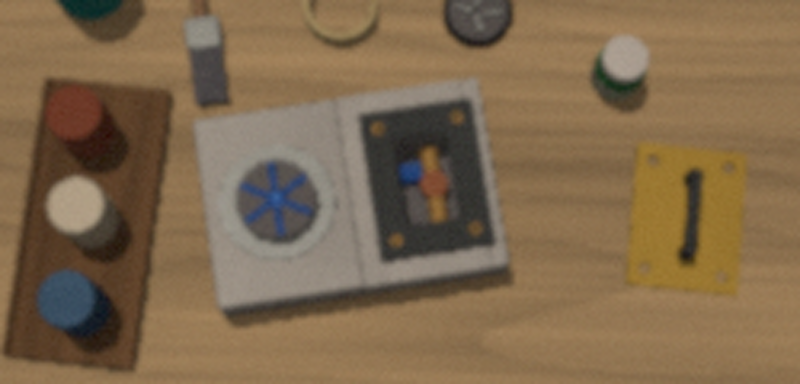

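View pics/scene_r.png

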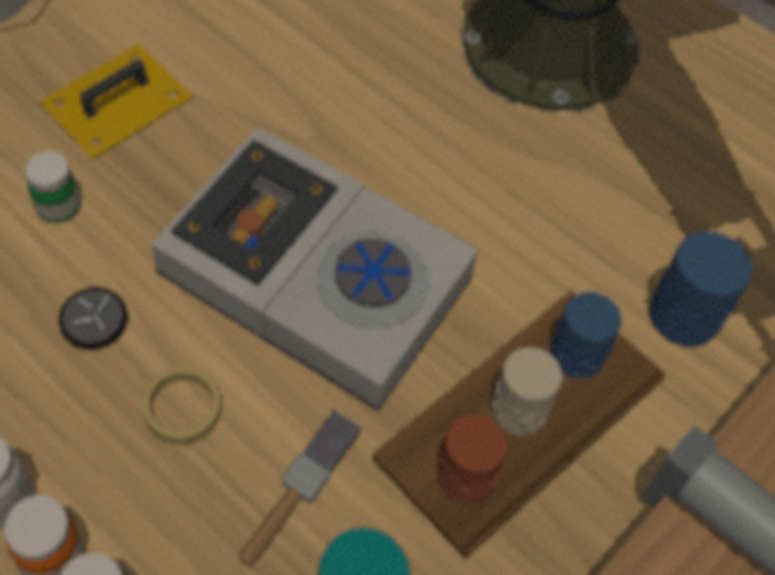

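Run:
```python
from h import *
T=cam("top");S=cam("scene")
t=lambda p:np.array(p)/3.2+[125,120]-.35
s=lambda p:np.array(p)/2.5+[140,110]-.3
def both(n,a,b):
    x,r=tri([(T,t(a)),(S,s(b))]);print(n,x.round(4),r);return x
both("cupfoot",(69,300),(592,316))
both("creamfoot",(76,206),(531,375))
both("terra",(76,112),(476,443))
both("bigblue",(np.array([126,250])-[125,120])*3.2,(713,263))
both("pad",(277,199),(373,270))
th=[both("th",a,b) for a,b in zip([(457,117),(377,129),(396,240),(476,228)],[(194,227),(254,262),(317,188),(257,155)])]
ho=[both("ho",a,b) for a,b in zip([(730,167),(653,160),(643,269),(722,277)],[(60,101),(97,141),(173,98),(137,54)])]
both("hb0",(693,178),(92,102));both("hb1",(687,257),(137,66))
for n,P,z in (("th",[(457,117),(377,129),(396,240),(476,228)],.078),("ho",[(730,167),(653,160),(643,269),(722,277)],.004)):
    X=np.array([atz(T,t(p),z) for p in P]);print(n,X.round(4).tolist(),X.mean(0).round(4))
    e=X[[0,1]].sum(0)-X[[2,3]].sum(0);print("span",[np.linalg.norm(X[i]-X[(i+1)%4]).round(4) for i in range(4)],np.degrees(np.arctan2(e[1],e[0])))
for p in [(47,80),(170,92),(132,370),(5,355)]: print("board",atz(T,t(p),.018).round(4))
for p in [(195,120),(475,80),(508,268),(220,305)]: print("deck",atz(T,t(p),.07).round(4))
for n in("th",):pass
```

```text
cupfoot [0.3832 0.3328 0.1071] [array([-0.2,  0.1]), array([-0.3, -0. ])]
creamfoot [0.488  0.3308 0.1064] [array([ 0.1, -0. ]), array([0.1, 0. ])]
terra [0.5928 0.3382 0.1095] [array([-0.4,  0.2]), array([-0.5, -0.1])]
bigblue [0.2534 0.3908 0.1389] [array([-1.2,  0.5]), array([-1.6, -0.3])]
pad [0.5039 0.1122 0.0897] [array([-0.1,  0.1]), array([-0.2, -0. ])]
th [ 0.6061 -0.0874  0.0764] [array([-0.2,  0.1]), array([-0.2, -0. ])]
th [0.5898 0.0022 0.0794] [array([ 0.1, -0.1]), array([0.1, 0. ])]
th [ 0.4618 -0.0209  0.0807] [array([-0.3,  0.2]), array([-0.4, -0.1])]
th [ 0.4779 -0.1104  0.0793] [array([-0.2,  0.1]), array([-0.2, -0.1])]
ho [ 0.5702 -0.4119  0.0074] [array([-0.3,  0.3]), array([-0.5, -0.1])]
ho [ 0.5774 -0.3221  0.0055] [array([-0.2,  0.2]), array([-0.3, -0.1])]
ho [ 0.4493 -0.3116 -0.0042] [array([-0.,  0.]), array([-0., -0.])]
ho [ 0.4392 -0.4001  0.0101] [array([-0.2,  0.2]), array([-0.3, -0.1])]
hb0 [ 0.5503 -0.3628  0.0306] [array([-0.5,  0.4]), array([-0.7, -0.2])]
hb1 [ 0.4621 -0.3602  0.0327] [array([ 1.1, -0.9]), array([1.4, 0.3])]
th [[0.6061, -0.0879, 0.078], [0.5899, 0.0025, 0.078], [0.4629, -0.0219, 0.078], [0.4787, -0.1111, 0.078]] [ 0.5344 -0.0546  0.078 ]
span [np.float64(0.0919), np.float64(0.1293), np.float64(0.0906), np.float64(0.1296)] 10.585729847614074
ho [[0.5721, -0.414, 0.004], [0.5784, -0.3231, 0.004], [0.4481, -0.3103, 0.004], [0.4408, -0.4023, 0.004]] [ 0.5099 -0.3624  0.004 ]
span [np.float64(0.0911), np.float64(0.131), np.float64(0.0923), np.float64(0.1319)] -5.362592192407488
board [0.6547 0.393  0.018 ]
board [0.6436 0.2478 0.018 ]
board [0.3164 0.2746 0.018 ]
board [0.3302 0.4197 0.018 ]
deck [0.5975 0.2098 0.07  ]
deck [ 0.6524 -0.1083  0.07  ]
deck [ 0.4354 -0.148   0.07  ]
deck [0.3864 0.1721 0.07  ]
```

```bash
cat >> h.py <<'E'
from scipy.spatial.transform import Rotation as R
def down(yaw):
    x=np.array([np.cos(yaw),np.sin(yaw),0]);z=np.array([0,0,-1.]);return np.c_[x,np.cross(z,x),z]
def plan(wps,grip,pose=None):
    """wps: list of (tcp_xyz, yaw_deg, nrows)"""
    s=arm.sense(); p,Q=(s["position"],s["eef_rot"]) if pose is None else pose
    p=np.array(p);Q=np.array(Q)
    for t,yaw,n in wps:
        t=np.array(t);G=down(np.radians(yaw))
        for k in range(n):
            m=n-k
            d=Q.T@(t-p)/m*100; r=R.from_matrix(Q.T@G).as_rotvec()/m
            row=np.r_[np.round(d,2),np.round(r,3)]
            p=p+Q@row[:3]/100;Q=Q@R.from_rotvec(row[3:]).as_matrix()
            print(", ".join(f"{v:g}" for v in np.r_[grip,row]+0.0)+",")
    print("end",p.round(4),"time",s["time_s"])
E
python3 - <<'E'
from h import *
# first a look: TCP beyond the cup
plan([((.46,.33,.25),85.3,12)],100)
E
```

```text
100, -0.52, 2.4, -0.16, 0, 0, -0.028,
100, -0.59, 2.38, -0.16, 0, 0, -0.028,
100, -0.65, 2.36, -0.16, 0, 0, -0.028,
100, -0.72, 2.34, -0.16, 0, 0, -0.028,
100, -0.78, 2.32, -0.16, 0, 0, -0.028,
100, -0.85, 2.3, -0.16, 0, 0, -0.028,
100, -0.91, 2.28, -0.17, 0, 0, -0.028,
100, -0.98, 2.25, -0.16, 0, 0, -0.028,
100, -1.04, 2.22, -0.17, 0, 0, -0.027,
100, -1.1, 2.19, -0.16, 0, 0, -0.028,
100, -1.16, 2.16, -0.17, 0, 0, -0.027,
100, -1.21, 2.13, -0.16, 0, 0, -0.028,
end [0.46 0.33 0.25] time 1.65
```

Request:
send_rows(targets=[100,-0.52,2.4,-0.16,0,0,-0.028,100,-0.59,2.38,-0.16,0,0,-0.028,100,-0.65,2.36,-0.16,0,0,-0.028,100,-0.72,2.34,-0.16,0,0,-0.028,100,-0.78,2.32,-0.16,0,0,-0.028,100,-0.85,2.3,-0.16,0,0,-0.028,100,-0.91,2.28,-0.17,0,0,-0.028,100,-0.98,2.25,-0.16,0,0,-0.028,100,-1.04,2.22,-0.17,0,0,-0.027,100,-1.1,2.19,-0.16,0,0,-0.028,100,-1.16,2.16,-0.17,0,0,-0.027,100,-1.21,2.13,-0.16,0,0,-0.028])

```text
time_s: 2.65
position: [0.4609, 0.3291, 0.2501]
eef_rot: [[0.08, 0.997, 0.0], [0.997, -0.08, 0.0], [0.0, 0.0, -1.0]]
contact_force: [0.4, -0.1, -0.5]
finger_gap: 0.998
```

Run:
```python
from h import *
s=arm.sense(); im=read_camera("wrist"); save("w1",im)
print(s["position"],s["eef_rot"].round(4).tolist(),s["qvel"].round(3),s["contact_force"])
c=cam("wrist",s)
print(proj(c,np.array([[.383,.333,.113],[.488,.331,.113],[.383,.333,.018]])))
```

```text
[0.4608859  0.32912931 0.25010855] [[0.0804, 0.9968, 0.0001], [0.9968, -0.0804, 0.0], [0.0, 0.0001, -1.0]] [-0.487  0.19  -0.292  0.002  0.099 -0.817] [ 0.44059604 -0.12838564 -0.49924325]
[[254.33958123 108.55362743]
 [260.76208324 209.62585636]
 [255.16708639 108.64483617]]
```

View pics/w1.png

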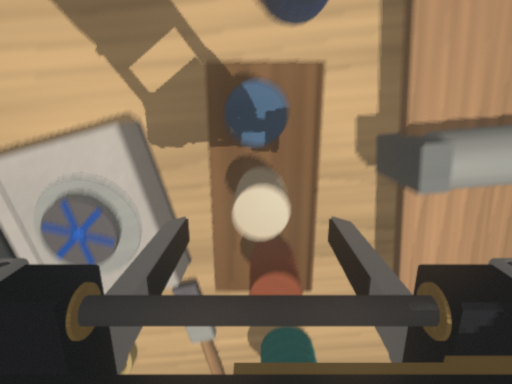

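The wrist view shows the blue cup's foot at about (257,112), cream at (261,208), terracotta at (275,280) and the pad at (80,230). The board is aligned with the image. The arm was still moving for that picture, so I'll measure again now that it has stopped.

Run:
```python
from h import *
read_camera("wrist")
s=arm.sense(); im=read_camera("wrist"); c=cam("wrist",s)
hsv=cv2.cvtColor(im,cv2.COLOR_RGB2HSV)
m=cv2.inRange(hsv,(98,90,30),(118,255,255)); m[:, :200]=0; m[:,320:]=0; m[:60]=0;m[160:]=0
cs,_=cv2.findContours(m,0,2); k=max(cs,key=cv2.contourArea); print(cv2.boundingRect(k),cv2.fitEllipse(k),cv2.minEnclosingCircle(k))
save("w2",im,(190,40,330,180),4)
print(s["position"],s["qvel"].round(3))
for uv in [(256.5,112)]: print(atz(c,uv,.113))
print(atz(c,cv2.fitEllipse(k)[0],.113))
```

```text
(254, 97, 23, 21) ((263.7930603027344, 106.60275268554688), (17.145912170410156, 19.357927322387695), 95.99198913574219) ((264.35540771484375, 106.54518127441406), 11.746764183044434)
[0.46205364 0.3281846  0.24996186] [ 0.057 -0.017  0.033  0.013 -0.004  0.086]
[0.38764909 0.33410283 0.113     ]
[0.38317812 0.34163842 0.113     ]
```

View pics/w2.png

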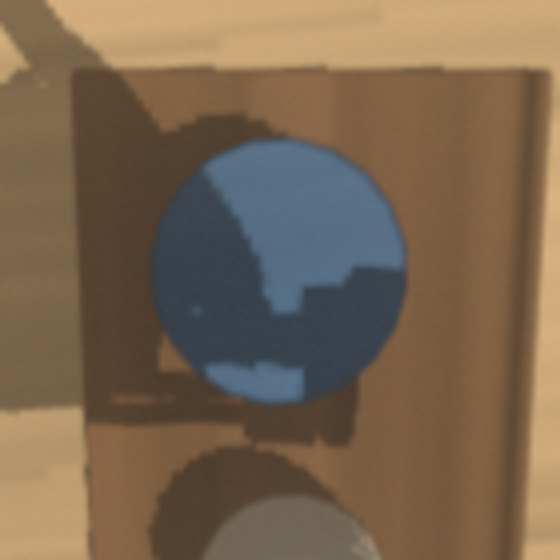

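Run:
```python
from h import *
plan([((.3835,.335,.20),85.3,4),((.3835,.335,.16),85.3,2)],100)
plan([((.3835,.335,.094),85.3,5)],100,((.3835,.335,.16),down(np.radians(85.3))))
```

```text
100, -0.02, -1.94, 1.24, 0, 0, -0.001,
100, -0.01, -1.94, 1.25, 0, 0, 0,
100, -0.02, -1.93, 1.24, 0, 0, -0.001,
100, -0.01, -1.94, 1.25, 0, 0, 0,
100, 0, 0, 2, 0, 0, 0,
100, 0, 0, 2, 0, 0, 0,
end [0.3835 0.335  0.16  ] time 2.8
100, 0, 0, 1.32, 0, 0, 0,
100, 0, 0, 1.32, 0, 0, 0,
100, 0, 0, 1.32, 0, 0, 0,
100, 0, 0, 1.32, 0, 0, 0,
100, 0, 0, 1.32, 0, 0, 0,
end [0.3835 0.335  0.094 ] time 2.8
```

Request:
send_rows(targets=[100,-0.02,-1.94,1.24,0,0,-0.001,100,-0.01,-1.94,1.25,0,0,0,100,-0.02,-1.93,1.24,0,0,-0.001,100,-0.01,-1.94,1.25,0,0,0,100,0,0,2,0,0,0,100,0,0,2,0,0,0,100,0,0,0,0,0,0,100,0,0,0,0,0,0])

```text
time_s: 3.47
position: [0.3819, 0.336, 0.1601]
eef_rot: [[0.079, 0.997, -0.001], [0.997, -0.079, -0.001], [-0.001, -0.001, -1.0]]
contact_force: [0.1, 0.7, 0.3]
finger_gap: 1.001
```

Run:
```python
from h import *
s=arm.sense(); save("w3",read_camera("wrist")); save("s3",read_camera("scene"),(300,130,500,340),3)
print(s["position"],s["qvel"].round(3),s["eef_rot"].round(4).tolist())
```

```text
[0.38194248 0.33597927 0.16012075] [-0.009 -0.022 -0.036 -0.     0.013 -0.003] [[0.0793, 0.9969, -0.0011], [0.9969, -0.0793, -0.0007], [-0.0008, -0.001, -1.0]]
```

View pics/w3.png

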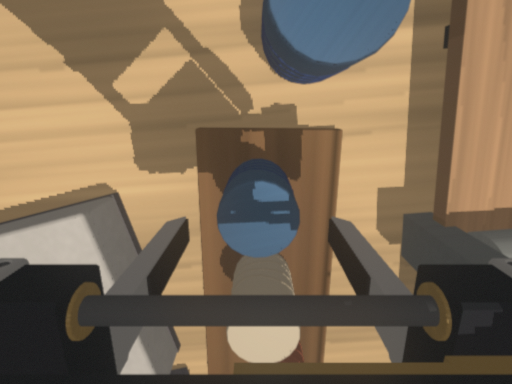

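View pics/s3.png

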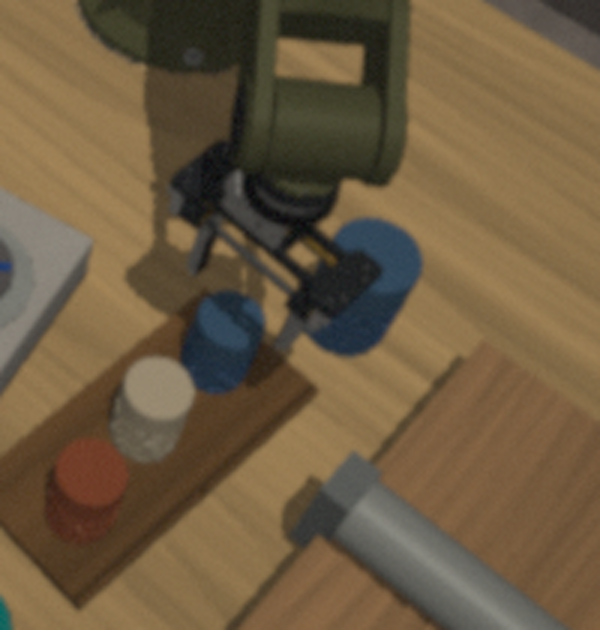

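The cup sits centred between the open fingers (foot at about (258,216)). The neighbours and the big blue look-alike are clear of them. I'll check this numerically, then descend.

Run:
```python
from h import *
s=arm.sense();c=cam("wrist",s)
print(atz(c,(258.5,216),.113), s["position"])
plan([((.3835,.335,.094),85.3,5)],100)
```

```text
[0.38322067 0.33760977 0.113     ] [0.38283427 0.33620128 0.1613488 ]
100, -0.02, 0.01, 1.35, 0, 0, 0,
100, -0.03, 0.01, 1.35, 0, 0, 0.001,
100, -0.02, 0.02, 1.34, 0, 0, 0,
100, -0.03, 0.01, 1.35, 0.001, 0, 0.001,
100, -0.02, 0.02, 1.34, 0, -0.001, 0,
end [0.3835 0.335  0.094 ] time 3.5667
```

Request:
send_rows(targets=[100,0.02,0.01,1.35,0,0,0,100,0.02,0.01,1.35,0,0,0,100,0,0.01,1.35,0,0,0,100,0,0.01,1.35,0,0,0,100,0,0,1.35,0,0,0,100,0,0,0,0,0,0,20,0,0,0,0,0,0,20,0,0,0,0,0,0,20,0,0,0,0,0,0,20,0,0,0,0,0,0,20,0,0,0,0,0,0,20,0,0,0,0,0,0])

```text
time_s: 4.57
position: [0.3833, 0.3361, 0.0933]
eef_rot: [[0.08, 0.997, 0.001], [0.997, -0.08, 0.0], [0.0, 0.001, -1.0]]
contact_force: [-1.0, -2.0, 6.0]
finger_gap: 0.687
```

Request:
send_rows(targets=[20,0,0,0,0,0,0,20,0,0,0,0,0,0,20,0,0,-0.5,0,0,0,20,0,0,-1,0,0,0,20,0,0,-2,0,0,0,20,0,0,-3,0,0,0,20,0,0,-3,0,0,0,20,0,0,-3,0,0,0,20,0,0,0,0,0,0])

```text
time_s: 5.32
position: [0.3844, 0.3371, 0.224]
eef_rot: [[0.08, 0.997, 0.007], [0.997, -0.08, 0.005], [0.006, 0.006, -1.0]]
contact_force: [0.5, 0.4, -2.6]
finger_gap: 0.686
```

Run:
```python
from h import *
s=arm.sense(); save("s4",read_camera("scene"),(300,130,500,340),3)
print(s["position"],s["contact_force"],s["finger_gap"],s["wrist_torque"])
plan([((.504,.112,.205),85.3,11)],20)
```

```text
[0.38439288 0.33709536 0.22400493] [ 0.49616813  0.43342245 -2.59112463] 0.6862709813977954 [ 0.12354611 -0.04667327 -0.01076413]
20, -1.95, 1.25, 0.14, 0, 0, 0,
20, -1.95, 1.25, 0.14, 0, 0, 0,
20, -1.95, 1.25, 0.14, 0, 0, 0,
20, -1.95, 1.25, 0.14, 0, 0, 0,
20, -1.95, 1.25, 0.14, 0.001, -0.001, 0,
20, -1.95, 1.25, 0.14, 0, 0, 0,
20, -1.95, 1.25, 0.14, 0.001, -0.001, 0,
20, -1.95, 1.25, 0.15, 0, 0, 0.001,
20, -1.94, 1.26, 0.14, 0.001, -0.001, 0,
20, -1.95, 1.26, 0.15, 0, 0, 0.001,
20, -1.94, 1.26, 0.14, 0.001, -0.001, 0,
end [0.504 0.112 0.205] time 5.3667
```

View pics/s4.png

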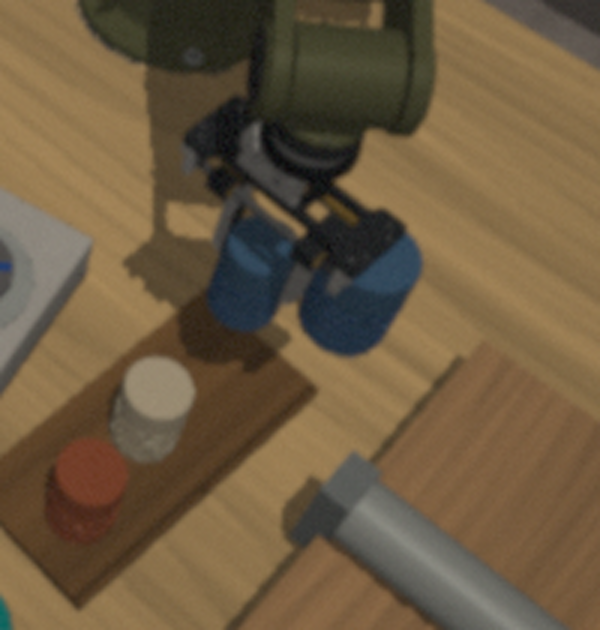

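The cup is lifted and upright, and the bystander cups haven't moved. Next I'll carry it over the pad.

Request:
send_rows(targets=[20,-1.2,0.8,0,0,0,0,20,-1.95,1.25,0.14,0,0,0,20,-1.95,1.25,0.14,0,0,0,20,-1.95,1.25,0.14,0,0,0,20,-1.95,1.25,0.14,0,0,0,20,-1.95,1.25,0.14,0,0,0,20,-1.95,1.25,0.14,0,0,0,20,-1.95,1.25,0.14,0,0,0,20,-1.95,1.25,0.14,0,0,0,20,-1.95,1.25,0.14,0,0,0,20,-1.95,1.25,0.14,0,0,0,20,-0.8,0.5,0.2,0,0,0])

```text
time_s: 6.37
position: [0.5039, 0.1086, 0.2004]
eef_rot: [[0.081, 0.997, -0.002], [0.997, -0.081, -0.001], [-0.001, -0.002, -1.0]]
contact_force: [-0.2, 0.3, -3.2]
finger_gap: 0.685
```

Run:
```python
from h import *
read_camera("wrist"); s=arm.sense(); save("w5",read_camera("wrist")); save("s5",read_camera("scene"),(180,110,360,290),3.3)
print(s["position"],s["qvel"].round(3),s["eef_rot"].round(4).tolist(),s["contact_force"],s["finger_gap"])
plan([((.504,.112,.178),85.3,4)],20)
```

```text
[0.50392518 0.1083385  0.19998015] [ 0.053 -0.015  0.014  0.008  0.01   0.056] [[0.0819, 0.9966, -0.0023], [0.9966, -0.0819, -0.0008], [-0.0009, -0.0022, -1.0]] [-0.33126578 -1.6285968  -4.08240002] 0.6905920207331576
20, 0.04, 0.02, 0.57, 0, 0, 0,
20, 0.03, 0.02, 0.57, -0.001, 0, 0,
20, 0.04, 0.02, 0.56, 0, 0, 0.001,
20, 0.03, 0.03, 0.57, -0.001, 0, 0,
end [0.504 0.112 0.178] time 6.5167
```

View pics/w5.png

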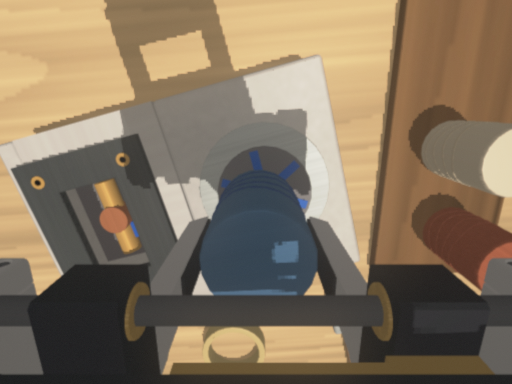

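View pics/s5.png

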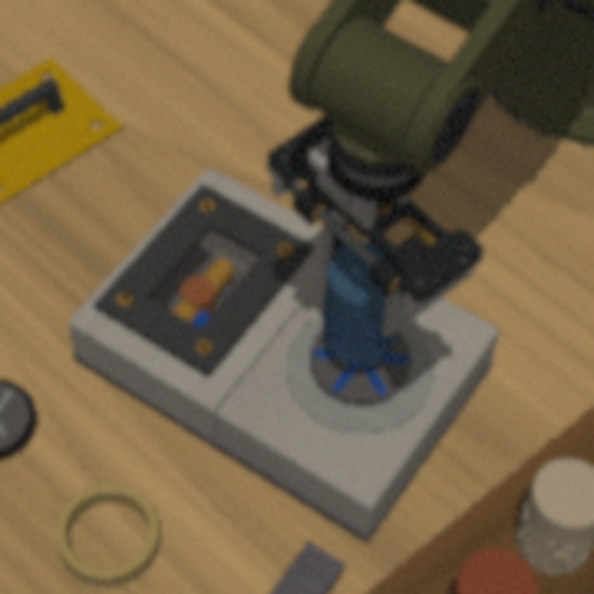

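Run:
```python
from h import *
s=arm.sense();c=cam("wrist",s)
th=np.linspace(0,2*np.pi,73)
from scipy.optimize import least_squares
# fit: left,right,top extents of 90mm circle
def f(p):
    q=proj(c,np.c_[p[0]+.045*np.cos(th),p[1]+.045*np.sin(th),0*th+.091]);return [q[:,0].min()-218,q[:,0].max()-311,q[:,1].min()-147]
r=least_squares(f,[.504,.112]);print(r.x,r.fun,s["position"])
```

```text
[0.5045616  0.11782523] [-0.34922429  0.34839445  0.029003  ] [0.50305437 0.11063628 0.20065698]
```

Request:
send_rows(targets=[20,0.2,0.05,0.7,0,0,0,20,0.2,0.03,0.8,0,0,0,20,0,0,0.8,0,0,0,20,0,0,0.7,0,0,0,20,0,0,0.3,0,0,0,20,0,0,0,0,0,0,20,0,0,0,0,0,0])

```text
time_s: 7.1
position: [0.5046, 0.1147, 0.1686]
eef_rot: [[0.08, 0.997, -0.0], [0.997, -0.08, -0.0], [-0.0, -0.0, -1.0]]
contact_force: [0.0, 1.0, -2.8]
finger_gap: 0.684
```

Run:
```python
from h import *
s=arm.sense()
print(s["position"],s["contact_force"],s["finger_gap"]); save("s6",read_camera("scene"),(230,150,350,270),5)
```

```text
[0.5046378  0.11471863 0.16862017] [ 0.01294659  1.02403586 -2.84914664] 0.6836632118596646
```

View pics/s6.png

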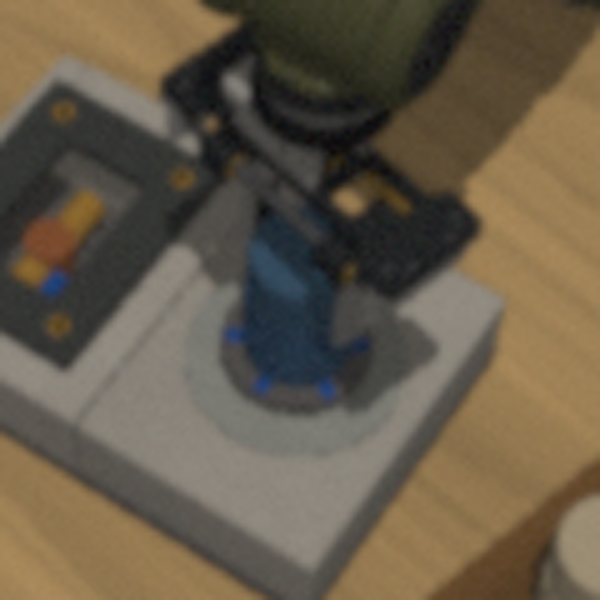

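The cup is centred on the grey pad, with the pad visible all round it, and just above contact. Pressing slowly.

Request:
send_rows(targets=[20,0,0,0.15,0,0,0,20,0,0,0.15,0,0,0,20,0,0,0.15,0,0,0,20,0,0,0.15,0,0,0,20,0,0,0.15,0,0,0,20,0,0,0.1,0,0,0,20,0,0,0,0,0,0])

```text
time_s: 7.73
position: [0.5049, 0.1146, 0.1603]
eef_rot: [[0.08, 0.997, 0.001], [0.997, -0.08, 0.0], [0.0, 0.001, -1.0]]
contact_force: [1.5, -1.1, 3.7]
finger_gap: 0.684
```

Request:
send_rows(targets=[20,0,0,0.12,0,0,0,20,0,0,0.1,0,0,0,20,0,0,0.1,0,0,0,20,0,0,0,0,0,0])

```text
time_s: 8.07
position: [0.5048, 0.1146, 0.1569]
eef_rot: [[0.08, 0.997, 0.0], [0.997, -0.08, 0.0], [0.0, 0.0, -1.0]]
contact_force: [1.0, 0.1, 4.8]
finger_gap: 0.688
```

Request:
send_rows(targets=[20,0,0,0.1,0,0,0,20,0,0,0.1,0,0,0,20,0,0,0.1,0,0,0,20,0,0,0,0,0,0])

```text
time_s: 8.4
position: [0.5048, 0.1147, 0.1543]
eef_rot: [[0.08, 0.997, 0.001], [0.997, -0.08, 0.0], [0.0, 0.001, -1.0]]
contact_force: [0.5, -0.5, 7.2]
finger_gap: 0.685
```

Request:
send_rows(targets=[20,0,0,0.1,0,0,0,20,0,0,0,0,0,0])

```text
time_s: 8.57
position: [0.5051, 0.1146, 0.1541]
eef_rot: [[0.08, 0.997, 0.002], [0.997, -0.08, 0.0], [0.0, 0.002, -1.0]]
contact_force: [-3.7, -1.7, 17.1]
finger_gap: 0.682
```

The force has jumped past the spring range while the height stays put, so that is the hard stop. I'll hold for half a second and then lift.

Request:
send_rows(targets=[20,0,0,0.03,0,0,0,20,0,0,0,0,0,0,20,0,0,0,0,0,0,20,0,0,0,0,0,0,20,0,0,0,0,0,0,20,0,0,0,0,0,0])

```text
time_s: 9.07
position: [0.5051, 0.1146, 0.1542]
eef_rot: [[0.08, 0.997, 0.002], [0.997, -0.08, 0.0], [0.0, 0.002, -1.0]]
contact_force: [-4.2, -1.9, 19.7]
finger_gap: 0.687
```

Request:
send_rows(targets=[20,0,0,-0.3,0,0,0,20,0,0,-0.5,0,0,0,20,0,0,-0.8,0,0,0,20,0,0,-1.5,0,0,0,20,0,0,-2,0,0,0,20,0,0,-1.9,0,0,0,20,0,0,0,0,0,0,20,0,0,0,0,0,0])

```text
time_s: 9.73
position: [0.5044, 0.1147, 0.2223]
eef_rot: [[0.08, 0.997, -0.0], [0.997, -0.08, 0.0], [-0.0, -0.0, -1.0]]
contact_force: [0.5, 0.2, -3.6]
finger_gap: 0.684
```

Run:
```python
from h import *
s=arm.sense(); save("s7",read_camera("scene"),(180,110,420,290),3.3)
save("w7",read_camera("wrist"))
print(s["position"],s["qvel"].round(3),s["eef_rot"].round(4).tolist(),s["contact_force"],s["finger_gap"])
plan([((.3835,.336,.21),85.3,12)],20)
```

```text
[0.50442462 0.11465208 0.22233685] [-0.001  0.025  0.032 -0.001 -0.013  0.001] [[0.0796, 0.9968, -0.0002], [0.9968, -0.0796, 0.0], [-0.0, -0.0002, -1.0]] [ 0.52532624  0.22010762 -3.64465848] 0.6842995351858724
20, 1.76, -1.15, 0.09, 0, 0, 0,
20, 1.76, -1.15, 0.09, 0, 0, 0,
20, 1.76, -1.15, 0.09, 0, 0, 0,
20, 1.76, -1.15, 0.1, 0, 0, 0,
20, 1.76, -1.15, 0.09, 0, 0, 0,
20, 1.76, -1.15, 0.1, 0, 0, 0,
20, 1.76, -1.15, 0.09, 0, 0, 0,
20, 1.76, -1.14, 0.1, -0.001, 0, 0,
20, 1.76, -1.15, 0.09, 0, 0, 0.001,
20, 1.76, -1.15, 0.09, -0.001, 0, 0,
20, 1.76, -1.14, 0.1, 0, 0, 0.001,
20, 1.75, -1.15, 0.09, -0.001, 0.001, 0,
end [0.3835 0.336  0.21  ] time 9.8333
```

View pics/s7.png

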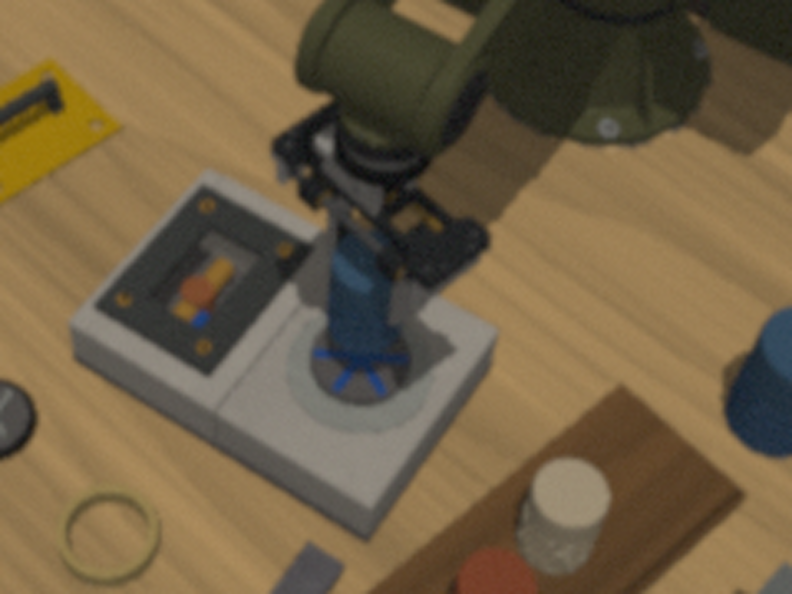

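View pics/w7.png

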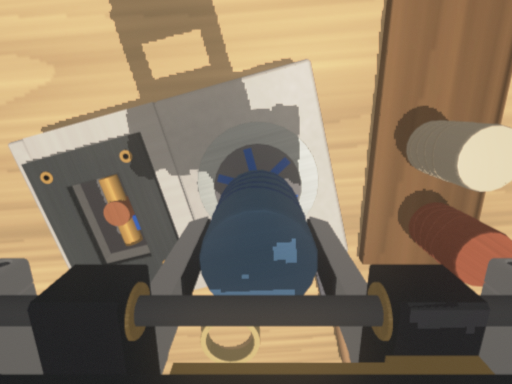

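The pad is back up, and the cup is still upright and seated the same in the grip. Now I'll carry it back above its spot on the board.

Request:
send_rows(targets=[20,1.3,-0.9,0,0,0,0,20,1.76,-1.15,0.1,0,0,0,20,1.76,-1.15,0.1,0,0,0,20,1.76,-1.15,0.1,0,0,0,20,1.76,-1.15,0.1,0,0,0,20,1.76,-1.15,0.1,0,0,0,20,1.76,-1.15,0.1,0,0,0,20,1.76,-1.15,0.1,0,0,0,20,1.76,-1.15,0.1,0,0,0,20,1.76,-1.15,0.1,0,0,0,20,1.76,-1.15,0.1,0,0,0,20,1.76,-1.15,0.1,0,0,0])

```text
time_s: 10.83
position: [0.385, 0.3319, 0.21]
eef_rot: [[0.08, 0.997, -0.002], [0.997, -0.08, -0.002], [-0.002, -0.002, -1.0]]
contact_force: [0.2, -0.5, -4.0]
finger_gap: 0.68
```

Request:
send_rows(targets=[20,0.5,-0.3,0,0,0,0,20,0,0,0,0,0,0,20,0,0,0,0,0,0])

```text
time_s: 11.08
position: [0.3834, 0.3361, 0.2108]
eef_rot: [[0.079, 0.997, -0.001], [0.997, -0.079, -0.001], [-0.001, -0.001, -1.0]]
contact_force: [0.8, -0.2, -3.4]
finger_gap: 0.687
```

Run:
```python
from h import *
s=arm.sense()
print(s["position"],s["qvel"].round(3),s["contact_force"],s["finger_gap"])
plan([((.383,.336,.102),85.3,6)],20)
```

```text
[0.38342145 0.33609631 0.21081995] [-0.018 -0.01  -0.001 -0.001  0.001 -0.001] [ 0.79782989 -0.24500493 -3.37143148] 0.6867654467168032
20, 0, -0.01, 1.81, 0, 0, 0,
20, 0, 0, 1.81, 0, 0, 0.001,
20, 0, -0.01, 1.82, 0, 0, 0,
20, 0, 0, 1.81, 0, 0, 0.001,
20, 0, -0.01, 1.82, 0, 0.001, 0,
20, 0, 0, 1.81, -0.001, 0, 0.001,
end [0.383 0.336 0.102] time 11.0833
```

Request:
send_rows(targets=[20,0,0,1.8,0,0,0,20,0,0,2,0,0,0,20,0,0,2,0,0,0,20,0,0,2,0,0,0,20,0,0,2,0,0,0,20,0,0,1,0,0,0,20,0,0,0.4,0,0,0,20,0,0,0.2,0,0,0,20,0,0,0.1,0,0,0,20,0,0,0,0,0,0])

```text
time_s: 11.92
position: [0.3839, 0.3367, 0.0974]
eef_rot: [[0.08, 0.997, 0.001], [0.997, -0.08, 0.001], [0.001, 0.001, -1.0]]
contact_force: [-0.4, 0.7, -2.3]
finger_gap: 0.683
```

Request:
send_rows(targets=[20,0,0,0.12,0,0,0,20,0,0,0.12,0,0,0,20,0,0,0.1,0,0,0,20,0,0,0,0,0,0,20,0,0,0,0,0,0])

```text
time_s: 12.33
position: [0.3835, 0.3367, 0.0934]
eef_rot: [[0.08, 0.997, 0.0], [0.997, -0.08, 0.0], [0.0, 0.0, -1.0]]
contact_force: [-0.2, -0.1, -2.4]
finger_gap: 0.685
```

Request:
send_rows(targets=[20,0,0,0.07,0,0,0,20,0,0,0.05,0,0,0,20,0,0,0,0,0,0])

```text
time_s: 12.58
position: [0.3836, 0.3367, 0.0933]
eef_rot: [[0.08, 0.997, 0.001], [0.997, -0.08, 0.0], [0.0, 0.001, -1.0]]
contact_force: [-5.6, -5.0, 12.5]
finger_gap: 0.684
```

It's seated at the same height as before. I'll ease the push off, open the fingers and go straight up.

Request:
send_rows(targets=[20,0,0,-0.1,0,0,0,20,0,0,0,0,0,0,100,0,0,0,0,0,0,100,0,0,0,0,0,0,100,0,0,0,0,0,0,100,0,0,0,0,0,0,100,0,0,0,0,0,0,100,0,0,0,0,0,0,100,0,0,0,0,0,0])

```text
time_s: 13.33
position: [0.3835, 0.3366, 0.093]
eef_rot: [[0.08, 0.997, -0.0], [0.997, -0.08, 0.0], [0.0, -0.0, -1.0]]
contact_force: [-0.1, 0.8, -0.4]
finger_gap: 1.0
```

Run:
```python
from h import *
s=arm.sense();save("w8",read_camera("wrist"))
print(s["position"],s["contact_force"],s["finger_gap"])
```

```text
[0.38346163 0.33660293 0.09303725] [-0.05752936  0.80600785 -0.42771097] 1.000023183101007
```

View pics/w8.png

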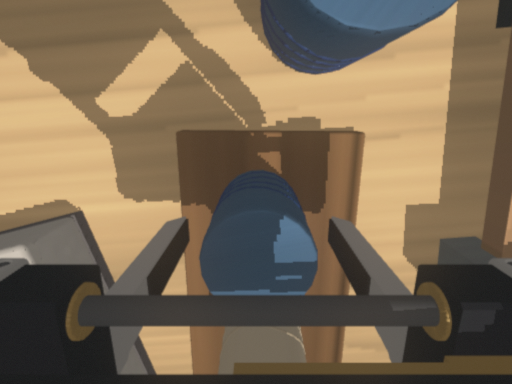

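The cup is standing free, rim-down, and the fingers are fully open. I'll go straight up and then over to look at the flange.

Request:
send_rows(targets=[100,0,0,-1,0,0,0,100,0,0,-3,0,0,0,100,0,0,-4,0,0,0,100,0,0,-4,0,0,0,100,0,0,-3,0,0,0])

```text
time_s: 13.8
position: [0.3835, 0.3367, 0.2472]
eef_rot: [[0.08, 0.997, 0.002], [0.997, -0.08, 0.002], [0.002, 0.002, -1.0]]
contact_force: [0.7, 0.1, 0.4]
finger_gap: 1.002
```

Run:
```python
from h import *
plan([((.62,-.055,.25),100.6,15)],100)
```

```text
100, -2.48, 1.78, -0.02, 0, 0, -0.018,
100, -2.51, 1.73, -0.02, 0, 0, -0.018,
100, -2.54, 1.69, -0.02, 0, 0, -0.018,
100, -2.57, 1.64, -0.02, 0, 0, -0.018,
100, -2.6, 1.6, -0.02, 0, 0, -0.018,
100, -2.63, 1.55, -0.02, 0, 0, -0.017,
100, -2.65, 1.51, -0.02, 0, 0, -0.018,
100, -2.68, 1.46, -0.02, 0, 0, -0.017,
100, -2.7, 1.41, -0.02, 0, 0, -0.018,
100, -2.73, 1.36, -0.02, 0, 0, -0.017,
100, -2.75, 1.32, -0.02, 0.001, 0, -0.018,
100, -2.77, 1.27, -0.02, 0, 0, -0.017,
100, -2.8, 1.22, -0.02, 0.001, 0, -0.018,
100, -2.82, 1.16, -0.02, 0, -0.001, -0.017,
100, -2.83, 1.12, -0.02, 0.001, 0, -0.018,
end [ 0.62  -0.055  0.25 ] time 13.8
```

Request:
send_rows(targets=[100,-2.48,1.78,0,0,0,-0.018,100,-2.51,1.73,0,0,0,-0.018,100,-2.54,1.69,0,0,0,-0.018,100,-2.57,1.64,0,0,0,-0.018,100,-2.6,1.6,0,0,0,-0.018,100,-2.63,1.55,0,0,0,-0.018,100,-2.65,1.5,0,0,0,-0.018,100,-2.68,1.46,0,0,0,-0.018,100,-2.7,1.41,0,0,0,-0.018,100,-2.73,1.36,0,0,0,-0.018,100,-2.75,1.32,0,0,0,-0.018,100,-2.77,1.27,0,0,0,-0.018])

```text
time_s: 14.8
position: [0.5734, 0.022, 0.244]
eef_rot: [[-0.137, 0.991, 0.001], [0.991, 0.137, -0.0], [-0.0, 0.001, -1.0]]
contact_force: [-0.2, 1.1, 0.9]
finger_gap: 1.003
```

Request:
send_rows(targets=[100,-2.8,1.22,0,0,0,-0.018,100,-2.82,1.16,0,0,0,-0.018,100,-2.83,1.1,0,0,0,-0.018,100,0,0,0,0,0,0,100,0,0,0,0,0,0,100,0,0,0,0,0,0])

```text
time_s: 15.3
position: [0.62, -0.0543, 0.2434]
eef_rot: [[-0.189, 0.982, -0.0], [0.982, 0.189, 0.0], [0.0, 0.0, -1.0]]
contact_force: [-0.1, -0.1, -0.2]
finger_gap: 1.001
```

Run:
```python
from h import *
s=arm.sense();im=read_camera("wrist");save("w9",im);L=finder.landmark_of("wrist","thread0")
np.save("w9.npy",im); import pickle; pickle.dump(s,open("w9.pkl","wb"))
print(s["position"],s["eef_rot"].round(4).tolist(),s["qvel"].round(3),s["time_s"])
c=cam("wrist",s)
for l in L: print(np.round(l["at"],1),round(l["p"],2),atz(c,l["at"],.078).round(4))
```

```text
[ 0.62002051 -0.05425182  0.24342307] [[-0.1888, 0.982, -0.0], [0.982, 0.1888, 0.0002], [0.0002, 0.0, -1.0]] [ 0.016 -0.011  0.01   0.    -0.002  0.   ] 15.3
[233.3  33.9] 0.81 [ 0.4772 -0.1059  0.078 ]
[312.5 164.4] 0.73 [0.5918 0.004  0.078 ]
[232.4 162.4] 0.72 [ 0.6065 -0.0853  0.078 ]
[322.4  34.5] 0.61 [ 0.4609 -0.0177  0.078 ]
[63.5 95.4] 0.21 [ 0.5692 -0.273   0.078 ]
```

View pics/w9.png

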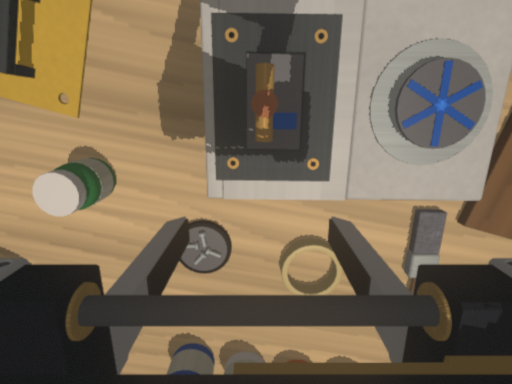

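The wrist view shows the flange square to the image. The brass collars are at about (231,35), (321,36), (233,163) and (313,164). I'll refine these with blob centroids and fit the seat pose.

Run:
```python
from h import *
import pickle
im=np.load("w9.npy");s=pickle.load(open("w9.pkl","rb"));c=cam("wrist",s)
hsv=cv2.cvtColor(im,cv2.COLOR_RGB2HSV)
X=[]
for u,v in [(232,162.5),(313,164),(321,36),(231,35)]:
    u,v=int(u),int(v); p=hsv[v-11:v+12,u-11:u+12]
    m=cv2.inRange(p,(8,110,90),(28,255,255)); 
    ys,xs=np.nonzero(m); pt=np.array([xs.mean()+u-11,ys.mean()+v-11]); (cc,r)=cv2.minEnclosingCircle(np.c_[xs,ys].astype(np.float32))
    print(pt,np.array(cc)+[u-11,v-11],r,len(xs)); X.append(atz(c,pt,.078))
X=np.array(X);M=np.array([[65,45],[-65,45],[-65,-45],[65,-45]])/1000.
print(X.round(4).tolist())
# order: image bottom = far x; left = -y ... thread0=+x,+y
X=X[[1,2,3,0]]
A=M-M.mean(0);B=X[:,:2]-X[:,:2].mean(0)
th=np.arctan2((A[:,0]*B[:,1]-A[:,1]*B[:,0]).sum(),(A*B).sum());sc=np.linalg.norm(B)/np.linalg.norm(A)
print("seat",X.mean(0),np.degrees(th),"scale",sc)
```

```text
[232.8125     162.61458333] [232.82258034 162.56451607] 5.855494499206543 96
[312.66666667 163.54166667] [312.625 163.375] 5.876429557800293 96
[320.79338843  35.68595041] [320.5  35.5] 6.96429443359375 121
[230.99224806  34.48062016] [231.   34.5] 7.159010887145996 129
[[0.6067, -0.0848, 0.078], [0.5908, 0.004, 0.078], [0.4622, -0.019, 0.078], [0.4782, -0.1081, 0.078]]
seat [ 0.53446315 -0.05199113  0.078     ] 10.1987085359368 scale 1.004185841711088
```

Run:
```python
from h import *
plan([((.592,-.362,.175),84.6,14)],100)
```

```text
100, -2.12, -0.61, 0.49, 0, 0, 0.02,
100, -2.14, -0.57, 0.49, 0, 0, 0.02,
100, -2.15, -0.53, 0.49, 0, 0, 0.02,
100, -2.16, -0.49, 0.49, 0, 0, 0.02,
100, -2.17, -0.44, 0.49, 0, 0, 0.021,
100, -2.17, -0.4, 0.49, 0, 0, 0.02,
100, -2.18, -0.35, 0.49, 0, 0, 0.021,
100, -2.19, -0.31, 0.49, 0, 0, 0.02,
100, -2.19, -0.26, 0.49, 0, 0, 0.021,
100, -2.2, -0.22, 0.49, 0, 0, 0.02,
100, -2.21, -0.18, 0.49, 0, 0, 0.021,
100, -2.21, -0.13, 0.49, 0, 0, 0.02,
100, -2.21, -0.08, 0.49, 0, 0, 0.021,
100, -2.21, -0.04, 0.49, 0, 0, 0.02,
end [ 0.592 -0.362  0.175] time 15.4
```

Request:
send_rows(targets=[100,-2.12,-0.61,0.5,0,0,0.02,100,-2.14,-0.57,0.5,0,0,0.02,100,-2.15,-0.53,0.5,0,0,0.02,100,-2.16,-0.49,0.5,0,0,0.02,100,-2.17,-0.44,0.5,0,0,0.02,100,-2.17,-0.4,0.5,0,0,0.02,100,-2.18,-0.35,0.5,0,0,0.02,100,-2.19,-0.31,0.5,0,0,0.02,100,-2.19,-0.26,0.5,0,0,0.02,100,-2.2,-0.22,0.5,0,0,0.02,100,-2.2,-0.18,0.5,0,0,0.02,100,-2.2,-0.13,0.5,0,0,0.02])

```text
time_s: 16.4
position: [0.5964, -0.3188, 0.1834]
eef_rot: [[0.05, 0.999, 0.0], [0.999, -0.05, -0.0], [-0.0, 0.0, -1.0]]
contact_force: [0.2, 0.2, 1.1]
finger_gap: 1.0
```

Request:
send_rows(targets=[100,-2.2,-0.08,0.4,0,0,0.02,100,-2.2,-0.04,0.4,0,0,0.02,100,0,0,0,0,0,0,100,0,0,0,0,0,0,100,0,0,0,0,0,0])

```text
time_s: 16.82
position: [0.5929, -0.3614, 0.1755]
eef_rot: [[0.088, 0.996, 0.0], [0.996, -0.088, 0.0], [0.0, 0.0, -1.0]]
contact_force: [0.6, -0.2, -0.2]
finger_gap: 1.003
```

Run:
```python
from h import *
s=arm.sense();im=read_camera("wrist");save("w10",im);L=finder.landmark_of("wrist","hole0")
np.save("w10.npy",im); import pickle; pickle.dump(s,open("w10.pkl","wb"))
print(s["position"],s["eef_rot"].round(4).tolist(),s["qvel"].round(3),s["time_s"])
c=cam("wrist",s)
for l in L: print(np.round(l["at"],1),round(l["p"],2),atz(c,l["at"],.004).round(4))
```

```text
[ 0.59293911 -0.36135992  0.17549272] [[0.0884, 0.9961, 0.0003], [0.9961, -0.0884, 0.0001], [0.0001, 0.0003, -1.0]] [ 0.008 -0.006 -0.     0.001 -0.    -0.004] 16.8167
[211.9 160.2] 0.81 [ 0.5675 -0.411   0.004 ]
[206.4  42.6] 0.78 [ 0.4453 -0.4005  0.004 ]
[289.1 162.3] 0.69 [ 0.5779 -0.3229  0.004 ]
[293.1  40.6] 0.59 [ 0.4514 -0.3112  0.004 ]
```

View pics/w10.png

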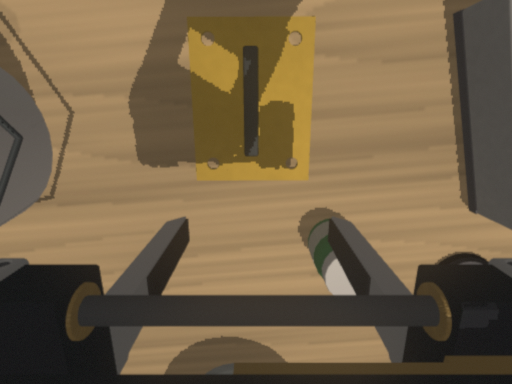

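Run:
```python
from h import *
im=np.load("w10.npy");save("w10z",im,(180,5,325,195),3.1)
hsv=cv2.cvtColor(im,cv2.COLOR_RGB2HSV)
m=(cv2.inRange(hsv,(20,165,40),(32,255,255)));cv2.imwrite("pics/w10m.png",cv2.resize(m[5:195,180:325],None,fx=3,fy=3))
```

```text
(no output)
```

View pics/w10z.png

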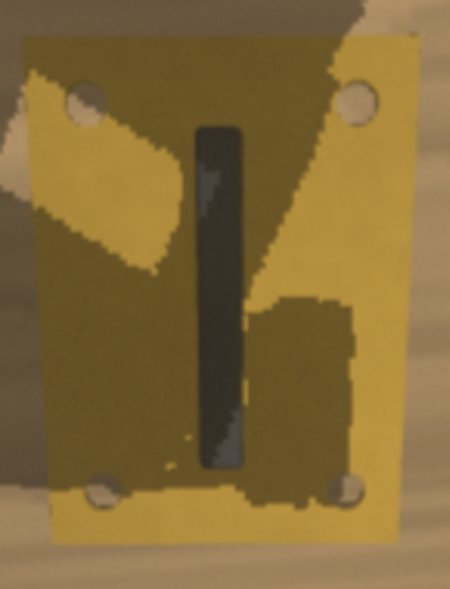

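View pics/w10m.png

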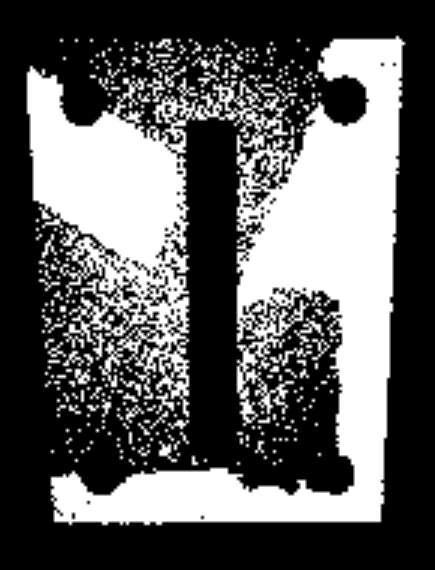

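Run:
```python
from h import *
import pickle
from scipy.optimize import least_squares
s=pickle.load(open("w10.pkl","rb"));c=cam("wrist",s)
z=lambda L:np.array(L)/3.1+[180,5]-.35
# image bottom=+x, right=+y
ho=z([(347,490),(357,103),(86,104),(104,490)]);Mh=np.array([[65,45,4],[-65,45,4],[-65,-45,4],[65,-45,4]])/1e3
co=z([(399,543),(420,36),(22,38),(53,543)]);Mc=np.array([[85,65,4],[-85,65,4],[-85,-65,4],[85,-65,4]])/1e3
ba=z([(243,468),(243,127),(196,127),(201,468)]);Mb=np.array([[50,7,48],[-50,7,48],[-50,-7,48],[50,-7,48]])/1e3
def f(p,M,U,z0=None):
    q=R.from_euler('z',p[2]).apply(M)+[p[0],p[1],p[3] if len(p)>3 else 0];return (proj(c,q)-U).ravel()
for n,M,U in (("hole",Mh,ho),("corner",Mc,co),("bar",Mb,ba),("all",np.r_[Mh,Mc,Mb],np.r_[ho,co,ba])):
    r=least_squares(f,[.51,-.36,-.09],args=(M,U));print(n,r.x[:2].round(4),np.degrees(r.x[2]).round(2),np.abs(r.fun).max().round(2))
    r=least_squares(f,[.51,-.36,-.09,0],args=(M,U));print("   with z",r.x.round(4),np.abs(r.fun).max().round(2))
```

```text
hole [ 0.5099 -0.3596] -4.9 0.25
   with z [ 5.099e-01 -3.596e-01 -8.550e-02 -3.000e-04] 0.19
corner [ 0.5102 -0.3596] -4.9 0.39
   with z [ 5.102e-01 -3.596e-01 -8.550e-02 -4.000e-04] 0.32
bar [ 0.5102 -0.3596] -5.08 0.56
   with z [ 0.51   -0.3596 -0.0885 -0.0027] 0.24
all [ 0.5101 -0.3596] -4.93 0.58
   with z [ 0.5101 -0.3596 -0.086  -0.0008] 0.45
```

Holes, corners and bar all agree: the cover is at (0.510, -0.360), yaw -4.9°, lying on the table. Next I'll grasp the handle.

Run:
```python
from h import *
plan([((.5101,-.3605,.12),85.05,5)],60)
```

```text
60, -0.13, -1.66, 1.11, 0, 0, 0,
60, -0.13, -1.65, 1.11, 0, 0, 0,
60, -0.13, -1.66, 1.11, 0, 0, -0.001,
60, -0.13, -1.65, 1.12, 0, 0, 0,
60, -0.13, -1.66, 1.11, 0.001, 0, -0.001,
end [ 0.5101 -0.3605  0.12  ] time 16.9167
```

Request:
send_rows(targets=[60,-0.13,-1.65,1.1,0,0,0,60,-0.13,-1.65,1.1,0,0,0,60,-0.13,-1.65,1.1,0,0,0,60,-0.13,-1.65,1.1,0,0,0,60,-0.13,-1.65,1.1,0,0,0,60,0,0,0,0,0,0,60,0,0,0,0,0,0,60,0,0,0,0,0,0])

```text
time_s: 17.58
position: [0.5108, -0.3615, 0.1211]
eef_rot: [[0.089, 0.996, 0.001], [0.996, -0.089, -0.001], [-0.001, 0.001, -1.0]]
contact_force: [1.2, -0.9, 0.7]
finger_gap: 0.602
```

Run:
```python
from h import *
s=arm.sense();save("w11",read_camera("wrist"))
print(s["position"],s["qvel"].round(3),s["finger_gap"])
plan([((.5101,-.3605,.047),85.05,5)],60)
```

```text
[ 0.51081818 -0.36146083  0.12113238] [ 0.002  0.007 -0.01   0.    -0.002 -0.002] 0.6024553057902056
60, 0.02, -0.02, 1.48, 0, 0, -0.001,
60, 0.02, -0.02, 1.48, 0, 0, 0,
60, 0.02, -0.02, 1.48, 0, 0, -0.001,
60, 0.02, -0.02, 1.48, 0.001, 0, 0,
60, 0.02, -0.02, 1.49, 0, 0.001, -0.001,
end [ 0.5101 -0.3605  0.047 ] time 17.6333
```

View pics/w11.png

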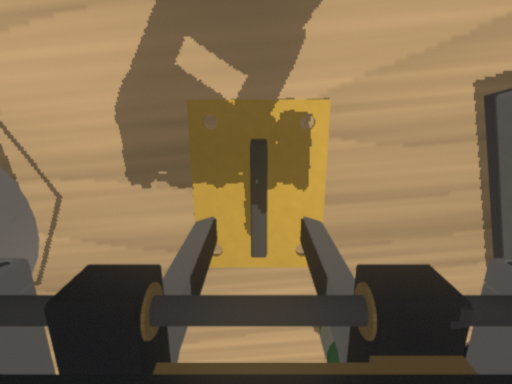

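The bar (column 259) is midway between the fingertips (216 and 301), so I'll descend and close.

Request:
send_rows(targets=[60,0.02,-0.02,1.8,0,0,-0.001,60,0.02,-0.02,1.8,0,0,0,60,0,-0.02,1.8,0,0,0,60,0,0,1.5,0,0,0,60,0,0,0.5,0,0,0,60,0,0,0,0,0,0,0,0,0,0,0,0,0,0,0,0,0,0,0,0,0,0,0,0,0,0,0,0,0,0,0,0,0,0,0,0,0,0,0,0,0,0,0,0,0,0,0,0,0])

```text
$.targets: bad value
```

Request:
send_rows(targets=[0,0,0,0,0,0,0,0,0,0,0,0,0,0])

```text
time_s: 17.8
position: [0.5105, -0.3616, 0.1204]
eef_rot: [[0.089, 0.996, 0.001], [0.996, -0.089, -0.0], [-0.0, 0.001, -1.0]]
contact_force: [0.3, 0.0, 0.4]
finger_gap: 0.494
```

I miscounted that call and it was refused whole. The short follow-up only closed the fingers a little in free air. I'll resend the descent.

Request:
send_rows(targets=[60,0.02,0,1.8,0,0,0,60,0.02,0,1.8,0,0,0,60,0,0,1.8,0,0,0,60,0,0,1.4,0,0,0,60,0,0,0.5,0,0,0,60,0,0,0,0,0,0])

```text
time_s: 18.3
position: [0.5096, -0.361, 0.0459]
eef_rot: [[0.09, 0.996, -0.002], [0.996, -0.09, 0.001], [0.001, -0.002, -1.0]]
contact_force: [0.1, 0.3, -0.1]
finger_gap: 0.597
```

Request:
send_rows(targets=[0,0,0,0,0,0,0,0,0,0,0,0,0,0,0,0,0,0,0,0,0,0,0,0,0,0,0,0,0,0,0,0,0,0,0,0,0,0,0,0,0,0])

```text
time_s: 18.8
position: [0.5099, -0.3614, 0.0473]
eef_rot: [[0.09, 0.996, 0.0], [0.996, -0.09, -0.0], [-0.0, 0.0, -1.0]]
contact_force: [0.1, -0.2, -0.1]
finger_gap: 0.209
```

Run:
```python
from h import *
s=arm.sense();save("w12",read_camera("wrist"))
print(s["position"],s["eef_rot"].round(4).tolist(),s["contact_force"],s["wrist_torque"],s["finger_gap"],s["finger_gap"]*94)
```

```text
[ 0.50991627 -0.36135318  0.04734529] [[0.0897, 0.996, 0.0003], [0.996, -0.0897, -0.0002], [-0.0002, 0.0003, -1.0]] [ 0.0956665  -0.2292842  -0.08782985] [ 0.02015389  0.01278988 -0.00561656] 0.20900808620254432 19.646760103039167
```

View pics/w12.png

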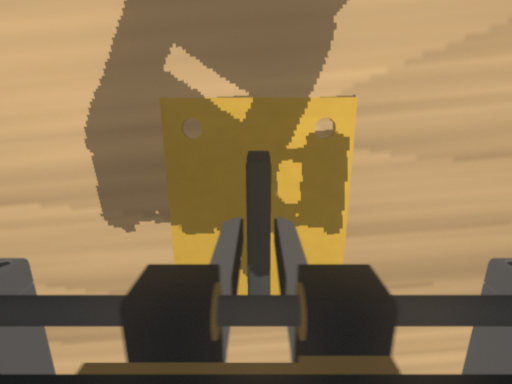

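The fingers are either side of the bar and still closing (19.6 mm against a 14 mm bar). I'll give them a few more rows.

Request:
send_rows(targets=[0,0,0,0,0,0,0,0,0,0,0,0,0,0,0,0,0,0,0,0,0,0,0,0,0,0,0,0])

```text
time_s: 19.18
position: [0.5099, -0.3613, 0.0472]
eef_rot: [[0.09, 0.996, 0.0], [0.996, -0.09, -0.0], [-0.0, 0.0, -1.0]]
contact_force: [-1.1, 0.2, 2.5]
finger_gap: 0.145
```

Run:
```python
from h import *
import pickle
s=arm.sense();im=read_camera("wrist");save("w13",im,(150,80,370,270),3);np.save("w13.npy",im);pickle.dump(s,open("w13.pkl","wb"))
print(s["position"],s["contact_force"],s["wrist_torque"],s["finger_gap"]*94)
```

```text
[ 0.50990485 -0.36132789  0.04720905] [-1.05206296  0.16884237  2.52207139] [ 0.1444531   0.15777972 -0.01070315] 13.621301724058041
```

View pics/w13.png

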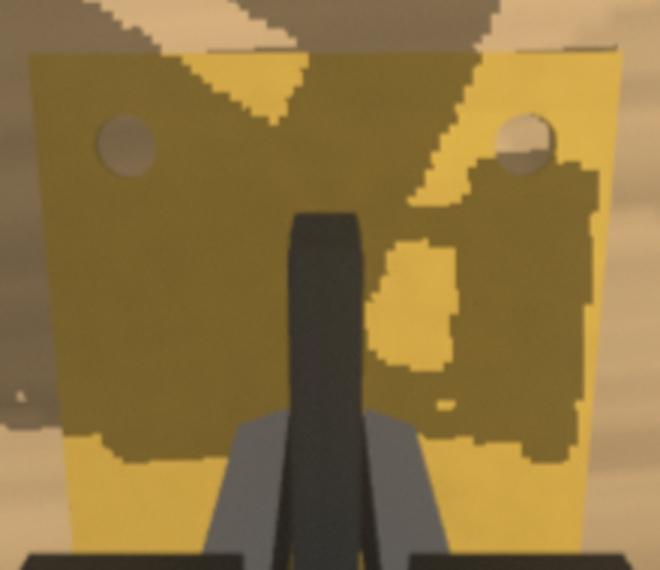

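Run:
```python
from h import *
import pickle
from scipy.optimize import least_squares
s=pickle.load(open("w13.pkl","rb"));c=cam("wrist",s)
U=np.array([(526,145),(127,145),(621,52),(30,53)])/3+[150,80]-.35
M=np.array([[-65,45,4],[-65,-45,4],[-85,65,4],[-85,-65,4]])/1e3
f=lambda p:(proj(c,R.from_euler('z',p[2]).apply(M)+[p[0],p[1],0])-U).ravel()
r=least_squares(f,[.51,-.36,-.09]);print(r.x,np.degrees(r.x[2]),r.fun.round(2), s["position"]); d=r.x[:2]-s["position"][:2]; print("in tool xy", s["eef_rot"][:2,:2].T@d, np.degrees(np.arctan2(s["eef_rot"][1,0],s["eef_rot"][0,0]))-90)
```

```text
[ 0.50991752 -0.3599673  -0.08926028] -5.1142370482320905 [-0.09  0.02 -0.19  0.22  0.5  -0.05 -0.23 -0.11] [ 0.50990485 -0.36132789  0.04720905]
in tool xy [ 0.00135625 -0.00010942] -5.146183413248636
```

Request:
send_rows(targets=[0,0,0,-0.5,0,0,0,0,0,0,-1,0,0,0,0,0,0,-2,0,0,0,0,0,0,-3,0,0,0,0,0,0,-3,0,0,0,0,0,0,-3,0,0,0,0,0,0,-1.5,0,0,0,0,0,0,0,0,0,0,0,0,0,0,0,0,0,0])

```text
$.targets: bad value
```

Run:
```python
from h import *
s=arm.sense();save("w14",read_camera("wrist"))
save("s14",read_camera("scene"),(140,90,340,260),3.5)
print(s["position"],s["eef_rot"].round(4).tolist(),s["contact_force"],s["wrist_torque"],s["finger_gap"]*94)
plan([((.5345,-.0537,.185),100.35,16)],0)
```

```text
[ 0.50989006 -0.36132492  0.04719259] [[0.0896, 0.996, 0.0001], [0.996, -0.0896, -0.0001], [-0.0001, 0.0001, -1.0]] [-1.31796332  1.18207026  3.71661245] [0.12441189 0.19228637 0.02133319] 13.813754296313954
0, 1.93, -0.02, -0.86, 0, 0, -0.017,
0, 1.93, 0.01, -0.86, 0, 0, -0.017,
0, 1.93, 0.05, -0.86, 0, 0, -0.017,
0, 1.93, 0.08, -0.86, 0, 0, -0.017,
0, 1.92, 0.11, -0.86, 0, 0, -0.017,
0, 1.92, 0.14, -0.86, 0, 0, -0.017,
0, 1.92, 0.18, -0.86, 0, 0, -0.017,
0, 1.92, 0.21, -0.86, 0, 0, -0.017,
0, 1.91, 0.24, -0.86, 0, 0, -0.017,
0, 1.91, 0.28, -0.86, 0, 0, -0.017,
0, 1.9, 0.31, -0.86, 0, 0, -0.017,
0, 1.9, 0.34, -0.86, 0, 0, -0.017,
0, 1.89, 0.37, -0.87, 0, 0, -0.017,
0, 1.89, 0.4, -0.86, 0, 0, -0.016,
0, 1.88, 0.44, -0.87, 0, 0, -0.017,
0, 1.87, 0.47, -0.86, 0, 0, -0.016,
end [ 0.5345 -0.0537  0.185 ] time 19.3333
```

View pics/w14.png

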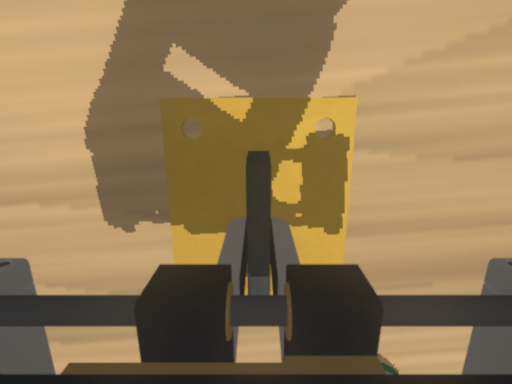

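View pics/s14.png

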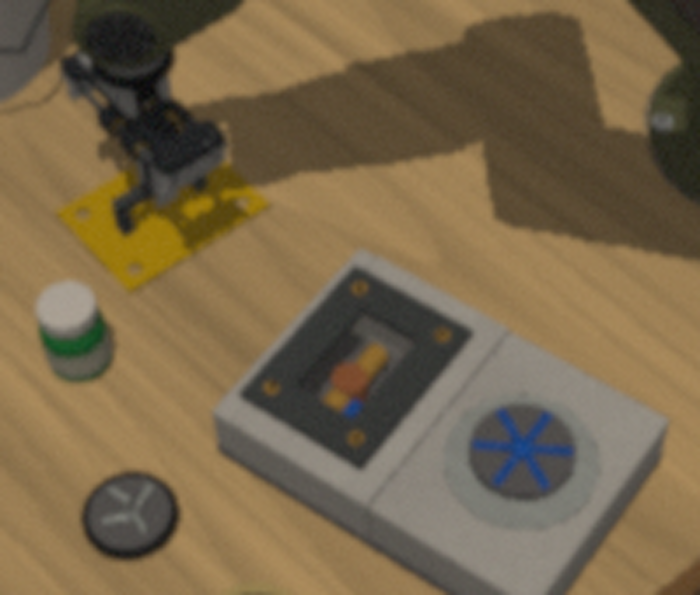

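The lift call was also refused (miscounted), so the cover is still on the table, gripped squarely. Resending it with the right count.

Request:
send_rows(targets=[0,0,0,-0.5,0,0,0,0,0,0,-1,0,0,0,0,0,0,-2,0,0,0,0,0,0,-3,0,0,0,0,0,0,-3,0,0,0,0,0,0,-3,0,0,0,0,0,0,-1.5,0,0,0,0,0,0,0,0,0,0,0,0,0,0,0,0,0])

```text
time_s: 20.08
position: [0.5098, -0.3612, 0.1872]
eef_rot: [[0.09, 0.996, 0.0], [0.996, -0.09, -0.0], [-0.0, 0.0, -1.0]]
contact_force: [0.1, 0.8, -5.3]
finger_gap: 0.143
```

Run:
```python
from h import *
s=arm.sense();im=read_camera("wrist");save("w15",im)
save("s15",read_camera("scene"),(140,90,340,260),3.5)
print(s["position"],s["eef_rot"].round(4).tolist(),s["contact_force"],s["wrist_torque"],s["finger_gap"]*94)
plan([((.5345,-.0537,.19),100.35,16)],0)
```

```text
[ 0.50976825 -0.3612207   0.18719991] [[0.0896, 0.996, 0.0005], [0.996, -0.0896, -0.0004], [-0.0003, 0.0005, -1.0]] [ 0.13969247  0.83592115 -5.27155748] [ 0.06580699 -0.02611661  0.03765588] 13.474122199425572
0, 1.93, -0.02, -0.03, 0, 0, -0.017,
0, 1.93, 0.02, -0.03, 0, 0, -0.017,
0, 1.93, 0.05, -0.03, 0, 0, -0.017,
0, 1.92, 0.08, -0.03, 0, 0, -0.017,
0, 1.92, 0.12, -0.03, 0, 0, -0.017,
0, 1.92, 0.15, -0.03, 0, 0, -0.017,
0, 1.92, 0.18, -0.02, 0, 0, -0.017,
0, 1.91, 0.21, -0.03, 0, 0, -0.017,
0, 1.91, 0.25, -0.02, 0, 0, -0.017,
0, 1.91, 0.28, -0.03, 0, 0, -0.017,
0, 1.9, 0.31, -0.02, 0, 0, -0.017,
0, 1.89, 0.34, -0.03, 0, 0, -0.017,
0, 1.89, 0.38, -0.02, 0, -0.001, -0.017,
0, 1.88, 0.41, -0.03, -0.001, 0, -0.016,
0, 1.88, 0.43, -0.03, 0, -0.001, -0.017,
0, 1.87, 0.47, -0.02, -0.001, 0, -0.016,
end [ 0.5345 -0.0537  0.19  ] time 20.1833
```

View pics/w15.png

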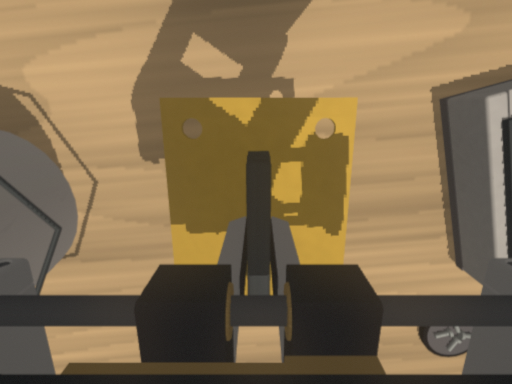

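View pics/s15.png

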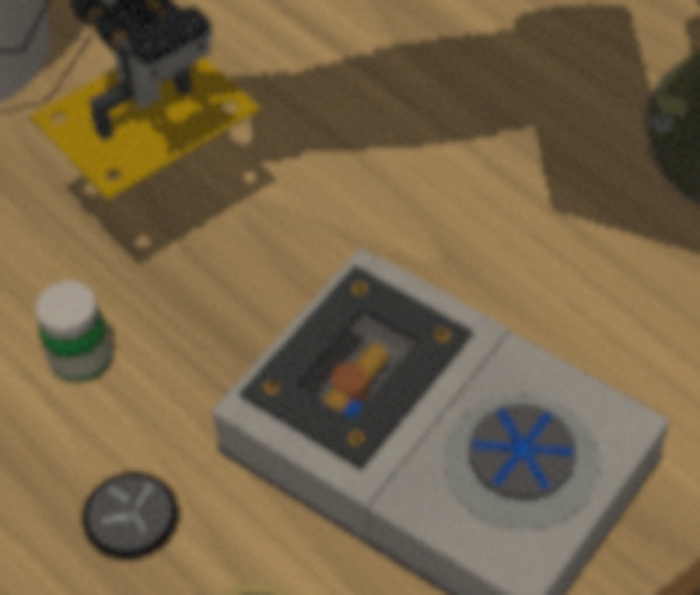

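The plate is lifted and looks identical in the hand, so it hasn't slipped or tilted. Moving over the flange.

Request:
send_rows(targets=[0,1.3,0,0,0,0,-0.01,0,1.93,0,0,0,0,-0.017,0,1.93,0.05,0,0,0,-0.017,0,1.93,0.08,0,0,0,-0.017,0,1.92,0.12,0,0,0,-0.017,0,1.92,0.15,0,0,0,-0.017,0,1.92,0.18,0,0,0,-0.017,0,1.91,0.21,0,0,0,-0.017,0,1.91,0.25,0,0,0,-0.017,0,1.91,0.28,0,0,0,-0.017,0,1.9,0.31,0,0,0,-0.017,0,1.9,0.34,0,0,0,-0.017])

```text
time_s: 21.18
position: [0.5291, -0.1355, 0.1858]
eef_rot: [[-0.108, 0.994, -0.002], [0.994, 0.108, 0.001], [0.001, -0.002, -1.0]]
contact_force: [-0.0, -0.3, -4.3]
finger_gap: 0.144
```

Request:
send_rows(targets=[0,1.9,0.38,0,0,0,-0.017,0,1.9,0.4,0,0,0,-0.017,0,1.7,0.4,0,0,0,-0.017,0,1.4,0.4,0,0,0,-0.017,0,0.7,0.2,0,0,0,-0.006,0,0,0,0,0,0,0,0,0,0,0,0,0,0])

```text
time_s: 21.77
position: [0.5368, -0.0594, 0.1865]
eef_rot: [[-0.18, 0.984, -0.001], [0.984, 0.18, 0.0], [0.0, -0.001, -1.0]]
contact_force: [-0.3, 0.3, -4.0]
finger_gap: 0.146
```

Run:
```python
from h import *
s=arm.sense();print(s["position"],s["eef_rot"].round(4).tolist(),s["qvel"].round(3))
plan([((.5345,-.0537,.1452),100.35,4)],0)
```

```text
[ 0.53678191 -0.05936878  0.18648561] [[-0.1805, 0.9836, -0.001], [0.9836, 0.1805, 0.0], [0.0002, -0.001, -1.0]] [-0.022  0.    -0.006 -0.001  0.001 -0.004]
0, 0.15, -0.03, 1.03, 0, 0, 0,
0, 0.15, -0.03, 1.03, 0, 0, 0,
0, 0.15, -0.03, 1.03, 0, 0, 0,
0, 0.15, -0.03, 1.04, -0.001, 0, 0.001,
end [ 0.5345 -0.0537  0.1452] time 21.7667
```

Request:
send_rows(targets=[0,0.15,-0.03,1,0,0,0,0,0.15,-0.03,1,0,0,0,0,0.15,-0.03,1,0,0,0,0,0.15,-0.03,0.8,0,0,0,0,0,0,0,0,0,0,0,0,0,0,0,0,0])

```text
time_s: 22.27
position: [0.5346, -0.0537, 0.1484]
eef_rot: [[-0.18, 0.984, -0.001], [0.984, 0.18, 0.0], [0.0, -0.001, -1.0]]
contact_force: [-1.3, -0.4, -4.4]
finger_gap: 0.147
```

Run:
```python
from h import *
s=arm.sense();print(s["position"],s["eef_rot"].round(4).tolist(),s["qvel"].round(3),s["contact_force"])
save("w16",read_camera("wrist"),(120,60,400,290),2.8);save("t16",read_camera("top"),(215,130,305,220),6);save("s16",read_camera("scene"),(180,120,300,240),5)
plan([((.5345,-.0537,.1352),100.35,3)],0)
```

```text
[ 0.53458001 -0.05374981  0.14842203] [[-0.1801, 0.9837, -0.0012], [0.9837, 0.1801, 0.0002], [0.0004, -0.0011, -1.0]] [-0.    -0.016 -0.019  0.     0.007 -0.001] [-1.2957864  -0.42399039 -4.37823836]
0, 0.01, -0.02, 0.48, 0, 0, 0,
0, 0.01, -0.02, 0.47, 0, 0, 0,
0, 0, -0.02, 0.48, 0.001, 0, 0.001,
end [ 0.5345 -0.0537  0.1352] time 22.4167
```

View pics/w16.png

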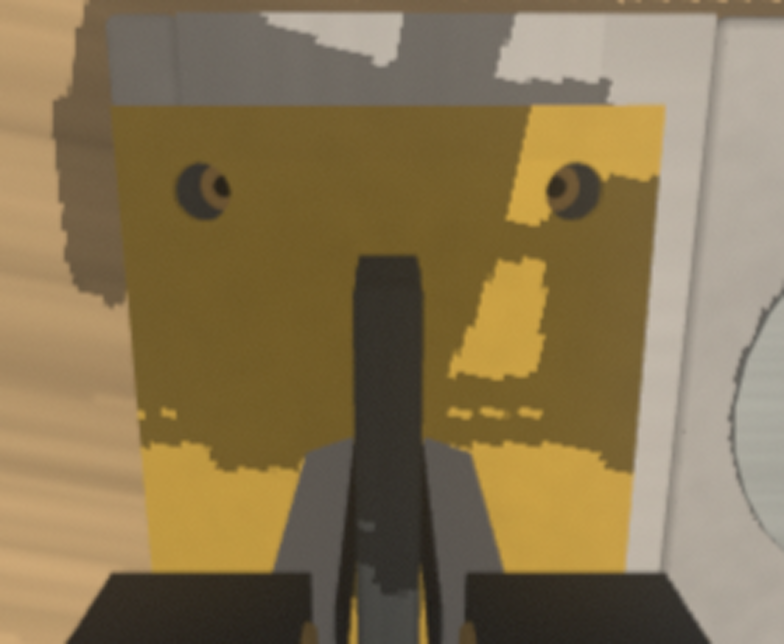

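View pics/t16.png

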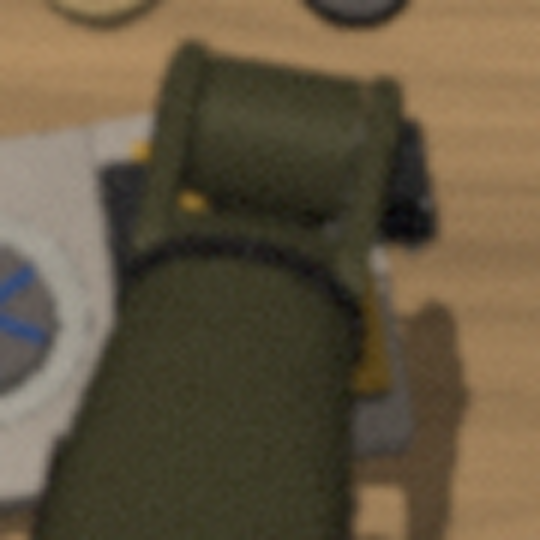

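View pics/s16.png

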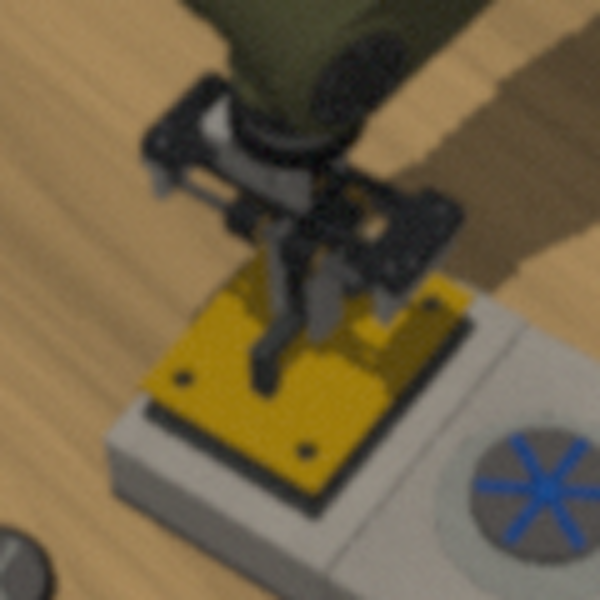

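Both near holes show their brass collars, offset symmetrically inward as parallax would give. I'll lower to the 1 cm gap and check again.

Request:
send_rows(targets=[0,0,0,0.45,0,0,0,0,0,-0.02,0.45,0,0,0,0,0,0,0.3,0,0,0,0,0,0,0.1,0,0,0,0,0,0,0,0,0,0,0,0,0,0,0,0,0])

```text
time_s: 22.92
position: [0.5346, -0.0538, 0.136]
eef_rot: [[-0.18, 0.984, -0.0], [0.984, 0.18, -0.0], [0.0, -0.0, -1.0]]
contact_force: [0.0, -0.3, -3.8]
finger_gap: 0.147
```

Run:
```python
from h import *
import pickle
s=arm.sense();print(s["position"],s["eef_rot"].round(4).tolist(),s["qvel"].round(3),s["contact_force"])
im=read_camera("wrist");np.save("w17.npy",im);pickle.dump(s,open("w17.pkl","wb"))
a=cv2.resize(im[110:146,170:215],None,fx=9,fy=9,interpolation=2);b=cv2.resize(im[110:146,305:350],None,fx=9,fy=9,interpolation=2)
save("w17",np.hstack([a,b*0+255*0+b][:2]))
save("s17",read_camera("scene"),(190,160,280,235),8)
c=cam("wrist",s)
# predicted: cover at TCP, flange at estimate
p=s["position"];yaw=np.arctan2(s["eef_rot"][1,0],s["eef_rot"][0,0])-np.pi/2;Rz=R.from_euler('z',yaw)
M=np.array([[-65,45,0],[-65,-45,0]])/1e3
print("yaw",np.degrees(yaw))
print("hole top",proj(c,Rz.apply(M)+[p[0],p[1],p[2]-.0432]).round(1).tolist())
print("thread if aligned",proj(c,Rz.apply(M)+[p[0],p[1],.078]).round(1).tolist())
```

```text
[ 0.5346378  -0.05375736  0.13603644] [[-0.1802, 0.9836, -0.0001], [0.9836, 0.1802, -0.0], [0.0, -0.0001, -1.0]] [ 0.    -0.004 -0.002 -0.     0.001 -0.001] [ 0.01065923 -0.2819154  -3.81237148]
yaw 10.381201859363758
hole top [[323.2, 127.8], [190.1, 127.9]]
thread if aligned [[318.8, 126.5], [194.8, 126.6]]
```

View pics/w17.png

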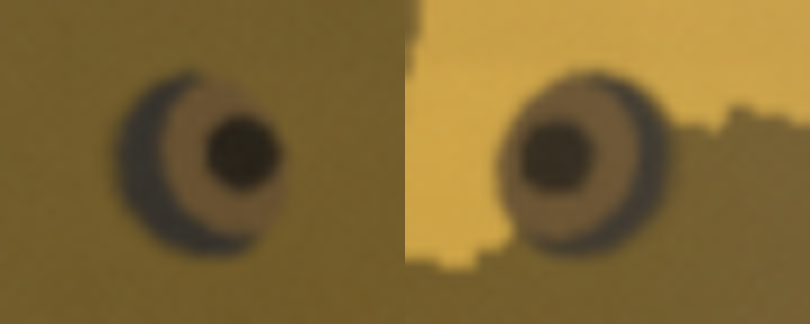

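View pics/s17.png

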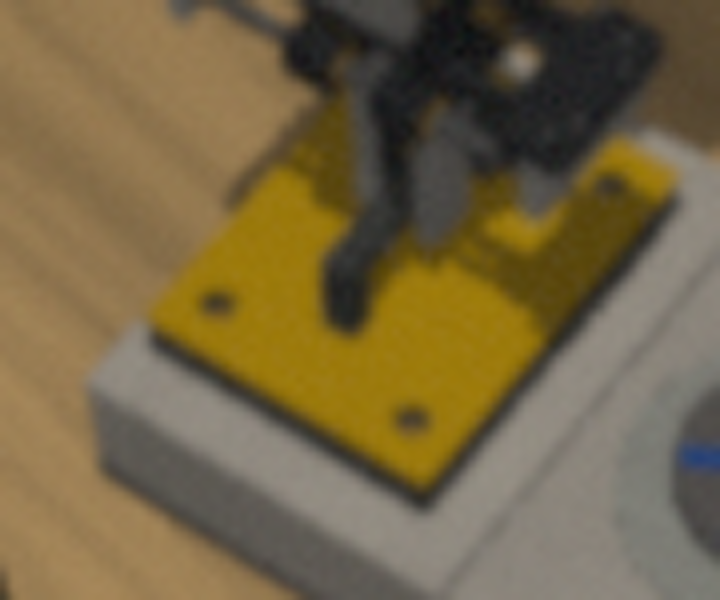

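At TCP z 0.136 the underside is about 10.8 mm above the flange. Each bore shows within about 0.5 mm of where perfect alignment would put it. Last check: steadiness, and a look at the whole scene.

Request:
send_rows(targets=[0,0,0,0,0,0,0,0,0,0,0,0,0,0,0,0,0,0,0,0,0,0,0,0,0,0,0,0,0,0,0,0,0,0,0,0,0,0,0,0,0,0])

```text
time_s: 23.52
position: [0.5346, -0.0537, 0.1361]
eef_rot: [[-0.18, 0.984, 0.0], [0.984, 0.18, -0.0], [-0.0, 0.0, -1.0]]
contact_force: [0.3, -0.7, -4.3]
finger_gap: 0.145
```

Run:
```python
from h import *
s=arm.sense();print(s["position"],s["eef_rot"].round(4).tolist(),np.abs(s["qvel"]).max(),s["contact_force"],s["finger_gap"]*94)
save("s18",read_camera("scene"),None,1.5);save("t18",read_camera("top"),(90,40,400,300),2.3)
```

```text
[ 0.53462919 -0.05372499  0.13606911] [[-0.1802, 0.9836, 0.0], [0.9836, 0.1802, -0.0], [-0.0, 0.0, -1.0]] 0.0018799367090100503 [ 0.30513161 -0.66283752 -4.31292062] 13.654955450557122
```

View pics/s18.png

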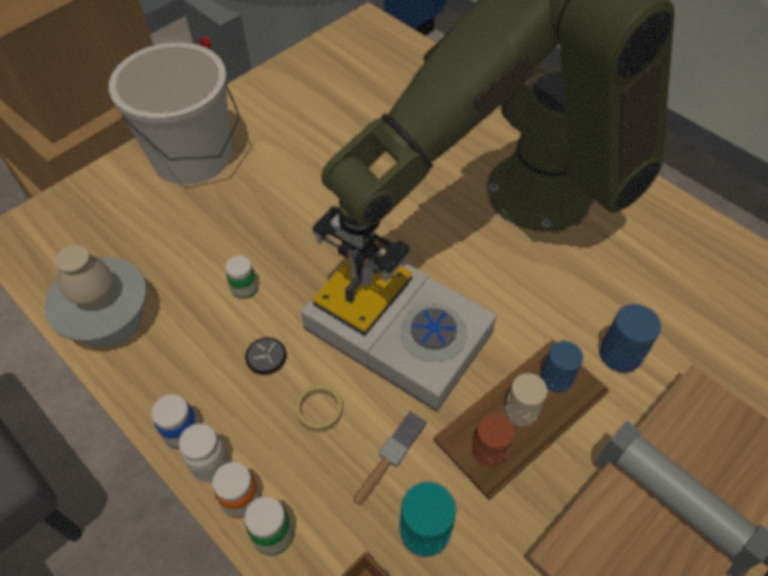

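View pics/t18.png

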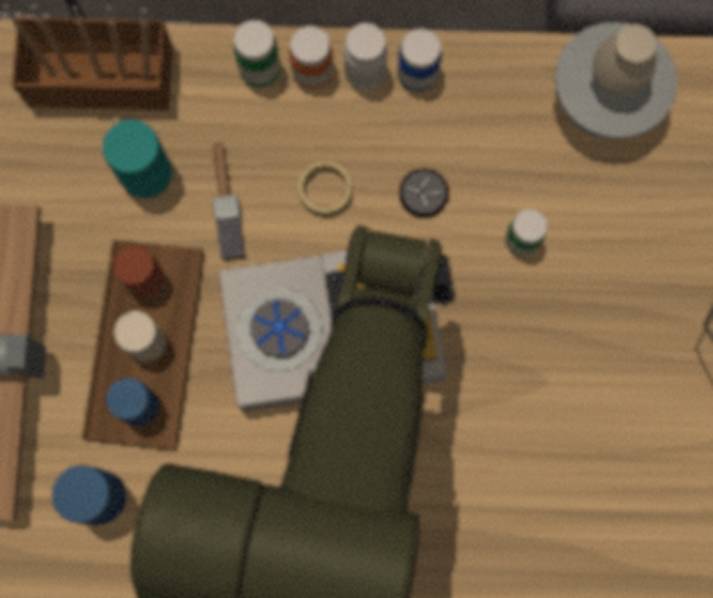

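The blue cup stands rim-down at its old place on the board, nothing else has moved, and the cover is level and still over the flange. Handing in.

```bash
python3 -c "
from cell import close_job
print(close_job())"
```

```text
the job is handed in; nothing more can be done
None
```

The job is done and handed in at about 23.6 s, well under the 61 s limit. The blue cup is back on the board, and the arm is holding the cover over the flange.

- **Cup:** I used the smaller blue cup on the board. I pressed it onto the pad until the force passed the spring's range while the height stopped changing. That was about 23 N on the pad, about 12 mm below first contact, held for roughly half a second. The pad sprang back up. The cup went back rim-down where it had stood, at the same seating height, and the fingers opened fully.
- **Cover:** It is gripped across the middle of its handle and level to within the readings. The underside is about 10.8 mm above the flange by the nominal 78 mm flange height, and joint speeds are near zero. The vertical force is about the plate's weight, so it is not resting on anything.
- **Alignment:** Through the two holes the wrist camera could see, the threaded bores are within about 0.5 mm of where they should appear. The other two holes were not checked directly at the end, because the gripper and arm hid their bores from the cameras. Their alignment rests on the measured angle and the even flange edge in the scene view.
- **Disagreements:** The top and wrist cameras differed by about 2.7 mm sideways. I corrected for this using the handle's position in the closed fingers.
- **Refused calls:** Two of my move calls were refused because I miscounted the numbers. A short close command sent along with one of them did run and closed the fingers slightly in free air, touching nothing.
- **Everything else:** In the final pictures nothing else had moved.

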